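# Hang the oiled shelf brackets to dry and set the fan timer

### The job

Hang every shelf bracket that stands on the bench on the drying stand, one to a peg, each by the hole from which it hangs level so that the oil does not run to a corner, and roll the number wheels of the fan timer to 75. Only when the brackets hang and the timer shows 75, press the start button fully and let it go; leave the glue bottle, the mug and the tape alone.

Things in the scene. Friction and masses are not known exactly. Their poses are not given: they have to be found in the camera images.
- bracket_a: Oak shelf bracket (may be absent): upright triangular frame 28 mm thick, 511 g, standing on its steel wall plate, 64 wide. Origin: mid-underside; y along plate, z up, x through thickness. mm: plate y +-75, z 0-4, 301 g; oak (680 kg/m3) rail y +-75, z 4-34; oak leg y -75 to -47, z 34-140, grip it near its top; oak brace 32 wide slants along the row of holes from rail to leg.
- bracket_a_hole1 (a point): centre of a 15 mm round hole through bracket_a's brace along its x, at y -27.6, z 92.7 mm (topmost hole)
- bracket_a_hole2 (a point): centre of a 15 mm round hole through bracket_a's brace along its x, at y -6.7, z 75.6 mm
- bracket_a_hole3 (a point): centre of a 15 mm round hole through bracket_a's brace along its x, at y 14.2, z 58.6 mm
- bracket_a_hole4 (a point): centre of a 15 mm round hole through bracket_a's brace along its x, at y 35.2, z 41.5 mm
- bracket_b: Oak shelf bracket (may be absent): upright triangular frame 28 mm thick, 481 g, standing on its steel wall plate, 64 wide. Origin: mid-underside; y along plate, z up, x through thickness. mm: plate y +-68, z 0-4, 273 g; oak (680 kg/m3) rail y +-68, z 4-34; oak leg y -68 to -40, z 34-150, grip it near its top; oak brace 32 wide slants along the row of holes from rail to leg.
- bracket_b_hole1 (a point): centre of a 15 mm round hole through bracket_b's brace along its x, at y -6.8, z 81.9 mm (topmost hole)
- bracket_b_hole2 (a point): centre of a 15 mm round hole through bracket_b's brace along its x, at y 12.1, z 62.7 mm
- bracket_b_hole3 (a point): centre of a 15 mm round hole through bracket_b's brace along its x, at y 31, z 43.4 mm
- bracket_c: Oak shelf bracket (may be absent): upright triangular frame 28 mm thick, 484 g, standing on its steel wall plate, 64 wide. Origin: mid-underside; y along plate, z up, x through thickness. mm: plate y +-72, z 0-4, 289 g; oak (680 kg/m3) rail y +-72, z 4-34; oak leg y -72 to -44, z 34-128, grip it near its top; oak brace 32 wide slants along the row of holes from rail to leg.
- bracket_c_hole1 (a point): centre of a 15 mm round hole through bracket_c's brace along its x, at y -27.3, z 84.9 mm (topmost hole)
- bracket_c_hole2 (a point): centre of a 15 mm round hole through bracket_c's brace along its x, at y -5.8, z 68.6 mm
- bracket_c_hole3 (a point): centre of a 15 mm round hole through bracket_c's brace along its x, at y 15.8, z 52.4 mm
- stand: Fixed drying stand: dark beam 560 mm long on two posts, three level steel pegs, 8 mm thick, reaching 96 mm out of its front. Origin: on the bench below the beam's front face, midway; pegs point along -x, y along the beam, z up. Pegs at y 185, 0, -185 mm, z 200 mm. Beam x 0-30, z 170-212 mm; posts at y +-262 mm, feet 160 mm long. A bracket hangs level only by the hole over its balance point; else 15 deg or more off.
- timer: Fixed grey box, the fan's timer, 176 x 232 x 78 mm (x, y, z). Origin: mid-underside; x away from the operator, y to the operator's left. From its top stand two number wheels, 28 mm wide, axles along y at x 0, z 55 mm: tens at y +74, units at y +12 mm; green start button at y -72. A wheel: drum of radius 39 mm with digits 0-9; between digits ten ridges 6 mm thick, out to radius 50 mm.
- tens_top (a point): top of the tens drum (z 94 mm), where the digit that is set lies, between two white marks, with a ridge 18 degrees before and behind it
- units_top (a point): the same point of the units wheel
- tens (a joint): Tens wheel, rad: digit set = value / 0.6283. Pushing the ridges on its top away from the operator (along the timer's +x) rolls the digit up, the value grows. A sprung detent clicks into each digit: about 3 N on a ridge carries it over; once more than half a step (36 deg) on, it snaps to the next digit by itself when free. Stops below 0 and above 9.
- units (a joint): units wheel, to the operator's right of the tens wheel: works like tens
- start (a joint): travel of the start button in m: 0 up, 0.006 fully down (about 5 N), springs back. 32 mm across
- start_top (a point): centre of the start button's top, 100 mm above the bench
- glue: bystander: white bottle of wood glue, 60 mm across, 160 mm tall, origin under its centre
- mug: bystander: white mug, 80 mm across, 92 mm tall, origin under its centre
- tape: bystander: blue roll of tape lying flat, 104 mm across, 24 mm high, origin under its centre
Not all that is in view belongs to the job. What is shaped like the bracket_c but purple is not meant. Leave any purple look-alike of the bracket_b alone.

How it is judged:
On the way, in this order (a step that is already met when the one before it is completed fails the run):
1. every bracket hangs level on its own peg and the timer shows 75 (in any order) (angle between each of bracket_a, bracket_b, bracket_c's own z axis and vertical below 0.12 rad and height (world z) of bracket_a between 0.085 and 0.15 m and x of bracket_a in the frame of stand between -0.1 and -0.01 m and y of bracket_a in the frame of stand between -0.26 and 0.26 m and height (world z) of bracket_b between 0.085 and 0.15 m and x of bracket_b in the frame of stand between -0.1 and -0.01 m and y of bracket_b in the frame of stand between -0.26 and 0.26 m and height (world z) of bracket_c between 0.085 and 0.15 m and x of bracket_c in the frame of stand between -0.1 and -0.01 m and y of bracket_c in the frame of stand between -0.26 and 0.26 m and horizontal distance between bracket_a and bracket_b above 0.12 m and horizontal distance between each of bracket_b, bracket_a and bracket_c above 0.12 m and value of joint tens between 4.278 and 4.518 rad and value of joint units between 3.022 and 3.262 rad), for 0.3 s.
2. then the start button is pressed fully (value of joint start above 0.0045 m), for 0.05 s.
At the end, for the whole second after the job is handed in: Every bracket present hangs on the stand's pegs, clear of the bench, within 7 degrees (0.12 rad) of level and at rest, no two on one peg; the tens wheel shows 7 and the units wheel 5, each clicked home (within 0.12 rad); the start button has been pressed after that and is up again (all of step 1 and linear speed of each of bracket_a, bracket_b, bracket_c below 0.02 m/s and value of joint start below 0.0015 m); the robot touches nothing.
It fails at once if the start button is pressed while the timer does not show 75 (value of joint start above 0.0045 m and not (value of joint tens between 4.278 and 4.518 rad and value of joint units between 3.022 and 3.262 rad)).
It fails at once if the bottle of wood glue is knocked or pushed more than 3 cm away (distance of glue from where it was at the start of the episode above 0.03 m).
It fails at once if the mug is knocked or pushed more than 3 cm away (distance of mug from where it was at the start of the episode above 0.03 m).
It fails at once if the roll of tape is knocked or pushed more than 3 cm away (distance of tape from where it was at the start of the episode above 0.03 m).
Of bracket_a, bracket_b, bracket_c only 2 to 3 are there at a start; the rules pass over those that are not, and their reading is None.
At some moment in a run one of bracket_a, bracket_b, bracket_c may be knocked a few centimetres aside while the robot is not near it.
It also fails if it takes over 210 s, if anything falls off the work surface, if the arm or the gripper's body presses on something with over 40 N, if the wrist force passes 120 N, or if a joint passes its speed limit or range.

### The arm

A 6-joint arm with a two-finger parallel gripper is mounted at the origin on the work surface. World frame = base frame: x ahead of the robot, y to its left, z up, the work surface at z = 0. Lengths are in m, angles in rad, forces in N, time in s.
With the tool pointing down it reaches from about 0.35 to 0.775 m from the base axis. Payload 7.3 kg.
Tool frame: the origin (TCP) lies midway between the tips of the shut fingers; the grasp point (between the pads) lies 19 mm behind it; z points along the fingers, y is the direction in which the jaws open and shut (so a half turn about z gives the same grasp; the last joint's range is limited). The gripper opens to 92 mm and grips with 3 to 60 N. Pads are 19 mm wide; open, the fingers measure 130 mm over their backs; the gripper's body (75 mm by 190 mm) begins 47 mm behind the grasp point.
Start: joints at [-1.444, 0.342, 1.524, -0, 1.275, -0.146], TCP at [0.141, -0.506, 0.227] pointing down, gripper open.
Joint ranges: [-2.53, 2.53], [-0.77, 2.02], [0.04, 2.7], [-1, 4.14], [0.28, 2.66], [-3.11, 3.11]. Speed limits (rad/s): [2.57, 2.57, 3.14, 3.14, 3.14, 3.14].

### API

Orientations are given as [roll, pitch, yaw] about the fixed x, y, z axes, in that order (R = Rz(yaw) Ry(pitch) Rx(roll)).
In Python, from cell import status, eyes, job gives the robot as it stands.
- The arm moves only by the tool jog_arm, never from a script. Its argument "series" is a list of rows, each a list of 3 entries, a list of its own where there are three numbers: the gripper command: -1 is shut, 1 is fully open, values between are in proportion, then the shift along the tool's x, y, z in m, then the turn, a rotation vector about the tool's x, y, z in rad. In form: [[grip, [x, y, z], [ax, ay, az]], ...]. A call has 1 to 12 rows; each row is the pose to reach, as a shift and turn from the pose commanded when the call began, along the tool's axes at that moment; what a row does not reach only later rows make up. A row lasts 1/12 s, in which the tool goes at most 41.7 mm and 7.16 degrees, less where a joint would pass 70% of its speed; a pose out of reach is approached as far as the arm can. A call with a gripper value outside its range is refused whole. The fingers move at their own pace and stop on an object; "squeeze" is the grip in N (left out, the last holds). Time passes only in rows, so rows that repeat a pose let the fingers close. It gives the time, the measured TCP pose, the force and the opening at its end, in the units of the state.
- status.observe(): the state, without advancing time (a new reading comes with each control period).
- eyes.read_camera(name): name is "side" or "top"; returns a dict with "img" (400x640x3 uint8, red, green, blue), "range_z" (400x640 float32, m along the optical axis (not along the pixel's ray), 0 where there is no reading), "camera_matrix" (3x3 intrinsics, pixels), "T" (4x4, takes a point from camera to world coordinates). Camera axes: x right, y down, z forward; pixel columns grow to the right and rows downward; lengths in m; the calibration is good to about 2 mm. A picture is of the moment at which its call begins.
- job.hand_in(): hands the job in, once; it reports no verdict.
The state is a dict: "time": time; "qpos": joint angles; "qvel": joint speeds; "joint_efforts": joint torques, N m; "tool_pos": TCP position; "tool_rot": TCP orientation; "contact_force": force on the tool from outside, world axes, zero at the start; "torque": the same for the moment, N m; "opening": finger opening in m.
Only numpy, scipy, OpenCV 4.12 (cv2) and the standard library are available. Lean on these libraries where they do the work, as an engineer would, in place of code of your own. Each camera call takes 0.05 s, during which the arm holds its last target.

## Working session

There is one attempt and no reset: what is moved stays moved. The work goes in short steps, Python scripts to look and compute and a tool call to move; the robot and the scene stay as the last step left them, time stands still between calls to the robot, and variables do not carry over. Pictures are saved under pics/ and viewed, and the job is handed in when it is done.

Besides the shell and the picture viewer there is one more tool, called after "Call:" as name(argument=value, ...), one argument or row to a line, values as JSON. jog_arm: Moves the arm, as the interface text tells. Its arguments: {"type":"object","properties":{"series":{"type":"array","items":{"type":"array"}},"squeeze":{"type":"number"}},"required":["series"]}

```bash
ls; mkdir -p pics
python3 - <<'E'
from cell import status, eyes, job
import cv2,numpy as np
s=status.observe();print(s)
for n in("side","top"):
    r=eyes.read_camera(n);cv2.imwrite(f"pics/{n}0.png",r["img"][:,:,::-1]);print(n,r["camera_matrix"],r["T"])
    np.savez(f"pics/{n}0.npz",**r)
E
```

```text
pics
{'time': 0.0, 'qpos': array([-1.44400865e+00,  3.42740020e-01,  1.52502172e+00,  3.72023299e-06,
        1.27536552e+00, -1.45983598e-01]), 'qvel': array([-0.00129585,  0.00033793, -0.00071449,  0.00132308,  0.00107394,
        0.00096417]), 'joint_efforts': array([ 6.70641803e-04, -4.31235909e+01, -2.44215131e+01,  7.18018273e-02,
        5.59145375e-02, -1.13878298e-04]), 'tool_pos': array([ 0.14141549, -0.5051809 ,  0.22603433]), 'tool_rot': array([-3.14007489e+00, -2.26751667e-04,  2.72770017e-01]), 'contact_force': array([ 0.07991346, -0.35959215,  0.08336028]), 'torque': array([-0.02884705,  0.01171343,  0.02733228]), 'opening': 0.09160557243019388}
side [[500.29770658   0.         321.17090159]
 [  0.         500.29770658 201.8353333 ]
 [  0.           0.           1.        ]] [[ 0.80492944 -0.36786846  0.46557642 -0.26818795]
 [-0.59334647 -0.50607435  0.62596223 -1.08246467]
 [ 0.00534452 -0.78010355 -0.62562759  1.0930601 ]
 [ 0.          0.          0.          1.        ]]
top [[472.00468034   0.         328.59042964]
 [  0.         472.00468034 200.51684867]
 [  0.           0.           1.        ]] [[-1.36657406e-03 -9.96288090e-01  8.60707454e-02  3.81351790e-01]
 [-9.99998969e-01  1.39945514e-03  3.21687011e-04 -7.86072466e-02]
 [-4.40945085e-04 -8.60702170e-02 -9.96288976e-01  1.46234622e+00]
 [ 0.00000000e+00  0.00000000e+00  0.00000000e+00  1.00000000e+00]]
```

View pics/side0.png

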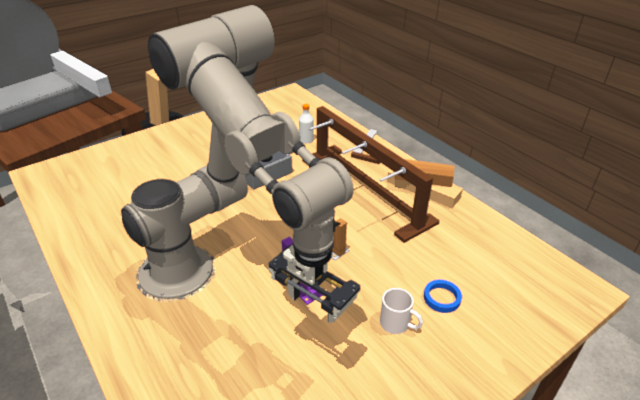

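View pics/top0.png

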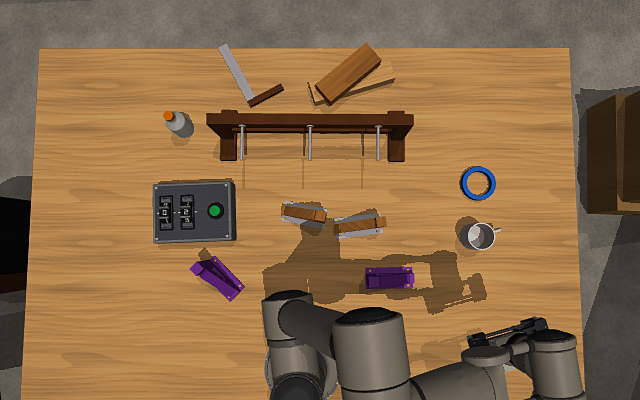

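The side view is mostly blocked by the arm. The top view shows two oak brackets at (303,214) and (361,224), two purple look-alikes at (217,278) and (390,277), the timer at (193,211), and the stand along row 120.

```bash
cat > h.py <<'E'
import numpy as np,cv2
from cell import status,eyes,job
def load(f): return dict(np.load(f))
def grab(n,tag):
    r=eyes.read_camera(n);np.savez(f"pics/{n}{tag}.npz",**r);return r
def pts(r):
    z=r["range_z"];h,w=z.shape;K=r["camera_matrix"];u,v=np.meshgrid(np.arange(w),np.arange(h))
    P=np.stack([(u-K[0,2])*z/K[0,0],(v-K[1,2])*z/K[1,1],z],-1)
    return P@r["T"][:3,:3].T+r["T"][:3,3]
def proj(r,p):
    q=(np.asarray(p)-r["T"][:3,3])@r["T"][:3,:3];k=q@r["camera_matrix"].T;return k[...,:2]/k[...,2:]
def ray(r,u,v,z):
    d=r["T"][:3,:3]@np.linalg.inv(r["camera_matrix"])@np.array([u,v,1.]);o=r["T"][:3,3];return o+d*(z-o[2])/d[2]
def crop(r,name,x0,y0,x1,y1,s):
    c=r["img"][y0:y1,x0:x1,::-1];cv2.imwrite("pics/"+name,cv2.resize(c,None,fx=s,fy=s,interpolation=cv2.INTER_CUBIC))
E
python3 - <<'E'
from h import *
r=load("pics/top0.npz")
crop(r,"br0.png",260,190,410,250,5)
crop(r,"tim0.png",145,175,245,250,6)
P=pts(r)
for u,v in [(303,214),(325,212),(345,226),(378,222),(361,224),(242,160),(310,158),(378,159),(310,120),(215,211),(165,212),(187,212),(155,185),(233,185),(235,240),(155,242)]: print(u,v,P[v,u].round(4))
E
```

```text
303 214 [ 0.4597 -0.0044  0.1053]
325 212 [ 0.4628 -0.0681  0.1469]
345 226 [ 0.4267 -0.127   0.0539]
378 222 [ 0.4357 -0.2183  0.1227]
361 224 [ 0.4315 -0.1726  0.0846]
242 160 [ 0.6363  0.1938 -0.0044]
310 158 [ 0.605  -0.0283  0.2053]
378 159 [ 0.6024 -0.2117  0.203 ]
310 120 [ 0.707  -0.0284  0.2142]
215 211 [0.4692 0.2509 0.0978]
165 212 [0.4669 0.3976 0.0921]
187 212 [0.4664 0.3318 0.0982]
155 185 [0.5479 0.435  0.0762]
233 185 [0.5524 0.2127 0.0353]
235 240 [ 0.3857  0.2115 -0.0024]
155 242 [0.38   0.4299 0.0763]
```

View pics/br0.png

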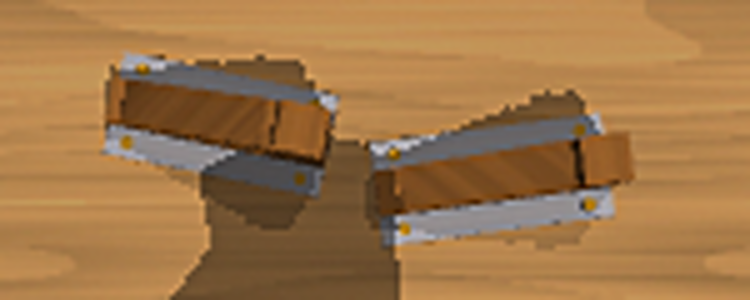

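View pics/tim0.png

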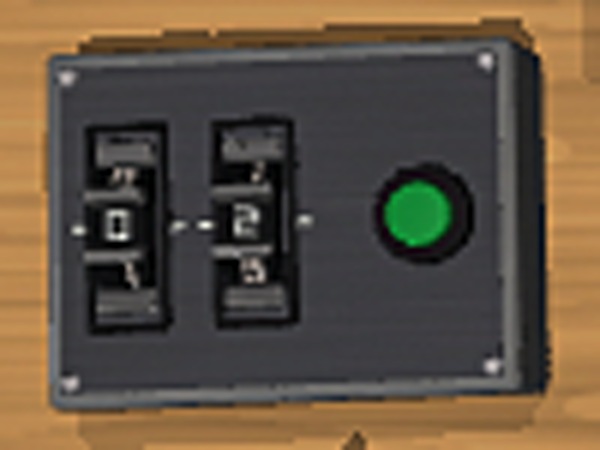

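```bash
cat >> h.py <<'E'
from scipy.spatial.transform import Rotation as Ro
def go(pos,yaw,s=None):
    "print tool-frame shift/turn from measured pose to world pos with tool down at yaw"
    s=s or status.observe();R0=Ro.from_euler('xyz',s['tool_rot']);R1=Ro.from_euler('xyz',[np.pi,0,yaw])
    print("at",s['tool_pos'].round(4),s['tool_rot'].round(3),"-> shift",R0.inv().apply(np.array(pos)-s['tool_pos']).round(4),"turn",(R0.inv()*R1).as_rotvec().round(3))
E
cat > meas.py <<'E'
from h import *
def timer(r):
    P=pts(r);m=(abs(P[...,2]-.077)<.006)&(P[...,1]>.15)&(P[...,1]<.5)&(P[...,0]>.33)&(P[...,0]<.6)
    c=cv2.minAreaRect((P[m][:,:2]*1000).astype(np.float32));print("timer top rect mm",c)
    im=r["img"].astype(int);g=(im[...,1]>im[...,0]+40)&(im[...,1]>im[...,2]+40)&(P[...,1]>.15)
    v,u=np.nonzero(g);print("green px",u.mean(),v.mean(),len(u),"->",ray(r,u.mean(),v.mean(),.1))
def pegs(r):
    P=pts(r);m=(abs(P[...,2]-.202)<.012)&(P[...,0]>.56)&(P[...,0]<.685)
    n,l,st,ce=cv2.connectedComponentsWithStats(m.astype(np.uint8))
    for i in range(1,n):
        if st[i,4]>15:
            q=P[l==i];print("peg",st[i],"x",q[:,0].min().round(4),q[:,0].max().round(4),"z",np.median(q[:,2]).round(4),[q[abs(q[:,0]-a)<.012][:,1].mean().round(4) for a in(.605,.64,.67)])
    b=(abs(P[...,2]-.212)<.006)&(P[...,0]>.66)&(P[...,0]<.76);q=P[b]
    print("beam rect",cv2.minAreaRect((q[:,:2]*1000).astype(np.float32)))
def brackets(r,names=True):
    P=pts(r);im=cv2.cvtColor(r["img"],cv2.COLOR_RGB2HSV)
    m=(P[...,2]>.03)&(P[...,2]<.16)&(P[...,0]>.2)&(P[...,0]<.6)&(P[...,1]>-.5)&(P[...,1]<.5)&(im[...,0]<20)&(im[...,1]>80)
    n,l,st,ce=cv2.connectedComponentsWithStats(m.astype(np.uint8))
    for i in range(1,n):
        if st[i,4]<100: continue
        q=P[l==i];zt=np.percentile(q[:,2],97);t=q[q[:,2]>zt-.006]
        print("oak",st[i],"top z",q[:,2].max().round(4),zt.round(4),"legtop",t.mean(0).round(4),len(t))
        # line fit along all oak
        vx,vy,x0,y0=cv2.fitLine(q[:,:2].astype(np.float32),cv2.DIST_L2,0,.01,.01).ravel();print("  yaw of bracket y axis minus 90:",np.arctan(-vx/vy).round(4),"y-extent",np.ptp(q[:,:2]@[vx,vy]).round(4))
        k=(P[...,2]<.02)&(P[...,2]>-.01)&(im[...,1]<60)&(np.hypot(P[...,0]-x0,P[...,1]-y0)<.12)&(P[...,1]<.2)
        k2=cv2.dilate((l==i).astype(np.uint8),np.ones((9,9)))>0;k&=k2
        if k.sum()>30: print("  plate",cv2.minAreaRect((np.c_[P[k][:,0],P[k][:,1]]*1000).astype(np.float32)),"z",np.median(P[k][:,2]).round(4))
E
python3 - <<'E'
from meas import *
r=load("pics/top0.npz");timer(r);pegs(r);brackets(r)
go([.35,-.35,.35],.273)
E
```

```text
timer top rect mm ((469.0841064453125, 324.2555236816406), (175.80267333984375, 232.01092529296875), 2.2411930561065674)
green px 214.17977528089887 210.17977528089887 89 -> [0.47145991 0.25277423 0.1       ]
peg [308 129   3  32  87] x 0.6002 0.6842 z 0.2028 [np.float64(-0.0256), np.float64(-0.0254), np.float64(-0.0257)]
peg [377 129   3  32  94] x 0.5994 0.6845 z 0.2032 [np.float64(-0.2118), np.float64(-0.2119), np.float64(-0.2124)]
peg [240 130   3  30  88] x 0.6024 0.6836 z 0.2029 [np.float64(0.1583), np.float64(0.1585), np.float64(0.159)]
beam rect ((697.3717041015625, -26.168975830078125), (560.5455932617188, 59.65782928466797), 89.4461669921875)
oak [281 205  46  18 465] top z 0.1565 0.1519 legtop [ 0.4538 -0.0536  0.1502] 92
  yaw of bracket y axis minus 90: -0.219 y-extent 0.1359
  plate ((466.6440734863281, -1.4910964965820312), (135.7725830078125, 59.62628936767578), 78.3774185180664) z 0.0042
oak [335 216  52  17 507] top z 0.1368 0.1315 legtop [ 0.438  -0.2266  0.1295] 82
  yaw of bracket y axis minus 90: 0.1271 y-extent 0.144
  plate ((431.885986328125, -168.53860473632812), (58.27174377441406, 143.47531127929688), 7.742782115936279) z 0.0045
at [ 0.1414 -0.5052  0.2261] [-3.14  -0.     0.273] -> shift [ 0.2427 -0.0934 -0.1237] turn [-0.001 -0.    -0.   ]
```

Matched against the given sizes: the oak at (304,214) is 136 mm long and about 150 mm tall, so it is bracket_b. The oak at (361,224) is 144 mm long and about 128 mm tall, so it is bracket_c. Bracket_a may still be hidden under the arm. The timer reads 0 and 2. I'll swing the arm to the timer first, which uncovers that area.

Run:
```python
from h import *
go([.42,-.30,.32],.03);go([.52,.0,.32],.03);go([.40,.32,.25],.03)
```

```text
at [ 0.1414 -0.5052  0.2261] [-3.14  -0.     0.273] -> shift [ 0.3236 -0.1227 -0.0937] turn [-0.001 -0.     0.243]
at [ 0.1414 -0.5052  0.2261] [-3.14  -0.     0.273] -> shift [ 0.5007 -0.3847 -0.0933] turn [-0.001 -0.     0.243]
at [ 0.1414 -0.5052  0.2261] [-3.14  -0.     0.273] -> shift [ 0.4714 -0.7251 -0.0228] turn [-0.001 -0.     0.243]
```

Call:
jog_arm(
  series=[
    [-1,[0.03,-0.01,-0.04],[0,0,0.05]],
    [-1,[0.06,-0.02,-0.07],[0,0,0.1]],
    [-1,[0.1,-0.04,-0.094],[0,0,0.15]],
    [-1,[0.14,-0.055,-0.094],[0,0,0.2]],
    [-1,[0.18,-0.07,-0.094],[0,0,0.243]],
    [-1,[0.22,-0.085,-0.094],[0,0,0.243]],
    [-1,[0.26,-0.1,-0.094],[0,0,0.243]],
    [-1,[0.3,-0.11,-0.094],[0,0,0.243]],
    [-1,[0.33,-0.135,-0.094],[0,0,0.243]],
    [-1,[0.36,-0.165,-0.094],[0,0,0.243]],
    [-1,[0.39,-0.195,-0.094],[0,0,0.243]],
    [-1,[0.415,-0.225,-0.094],[0,0,0.243]],
  ],
)

```text
time: 1.1
tool_pos: [0.4744, -0.1895, 0.3201]
tool_rot: [-3.141, 0.001, 0.03]
contact_force: [0.2, -0.4, -0.0]
opening: 0.0168
```

Run:
```python
from h import *
go([.50,.05,.30],.035);go([.40,.35,.16],.035)
```

```text
at [ 0.4744 -0.1895  0.3201] [-3.141e+00  1.000e-03  3.000e-02] -> shift [ 0.0328 -0.2387  0.0202] turn [-0.     0.001 -0.005]
at [ 0.4744 -0.1895  0.3201] [-3.141e+00  1.000e-03  3.000e-02] -> shift [-0.0582 -0.5415  0.1604] turn [-0.     0.001 -0.005]
```

Call:
jog_arm(
  series=[
    [-1,[0.005,-0.04,0],[0,0,0]],
    [-1,[0.01,-0.08,0],[0,0,0]],
    [-1,[0.015,-0.12,0.01],[0,0,0]],
    [-1,[0.02,-0.16,0.02],[0,0,0]],
    [-1,[0.015,-0.2,0.03],[0,0,0]],
    [-1,[0.01,-0.24,0.04],[0,0,-0.009]],
    [-1,[0,-0.28,0.05],[0,0,-0.009]],
    [-1,[-0.01,-0.32,0.06],[0,0,-0.009]],
    [-1,[-0.015,-0.36,0.07],[0,0,-0.009]],
    [-1,[-0.02,-0.4,0.08],[0,0,-0.009]],
    [-1,[-0.03,-0.44,0.09],[0,0,-0.009]],
    [-1,[-0.035,-0.48,0.1],[0,0,-0.009]],
  ],
)

```text
time: 2.1
tool_pos: [0.423, 0.2873, 0.2204]
tool_rot: [3.141, 0.001, 0.039]
contact_force: [2.1, -0.1, 0.7]
opening: 0.0002
```

Call:
jog_arm(
  series=[
    [-1,[-0.01,-0.04,0.025],[0,0,0]],
    [-1,[-0.015,-0.08,0.05],[0,0,0]],
    [-1,[-0.015,-0.09,0.06],[0,0,0]],
    [-1,[-0.015,-0.09,0.06],[0,0,0]],
  ],
)

```text
time: 2.43
tool_pos: [0.403, 0.3773, 0.1569]
tool_rot: [3.139, 0.006, 0.043]
contact_force: [-1.0, -0.8, -1.3]
opening: 0.0007
```

Run:
```python
from meas import *
for n in("side","top"):
    r=grab(n,"1");cv2.imwrite(f"pics/{n}1.png",r["img"][:,:,::-1])
crop(r,"t1.png",145,175,245,300,5)
pegs(r);brackets(r);s=status.observe();print(s['opening'],s['time'])
go([.416,.396,.13],.039);
```

```text
peg [240 129   3  31  90] x 0.6026 0.6847 z 0.2027 [np.float64(0.1582), np.float64(0.1585), np.float64(0.1589)]
peg [308 129   3  32  89] x 0.6003 0.6844 z 0.2031 [np.float64(-0.0256), np.float64(-0.0255), np.float64(-0.026)]
peg [377 129   3  32  95] x 0.5987 0.6849 z 0.2028 [np.float64(-0.2117), np.float64(-0.2121), np.float64(-0.2122)]
beam rect ((694.7092895507812, -26.756988525390625), (560.6651000976562, 66.31815338134766), 89.74429321289062)
oak [281 205  46  18 469] top z 0.1579 0.1529 legtop [ 0.4528 -0.0534  0.1508] 88
  yaw of bracket y axis minus 90: -0.2174 y-extent 0.1357
  plate ((466.2579345703125, -1.6044387817382812), (136.07423400878906, 59.6995849609375), 78.88040924072266) z 0.0044
oak [335 216  52  17 504] top z 0.1348 0.1308 legtop [ 0.438  -0.2254  0.1285] 90
  yaw of bracket y axis minus 90: 0.1242 y-extent 0.1436
  plate ((431.812255859375, -168.36459350585938), (58.49190902709961, 144.07093811035156), 8.024209022521973) z 0.0037
0.000726683648884245 2.5333
at [0.4053 0.375  0.1601] [3.14e+00 2.00e-03 4.10e-02] -> shift [ 0.0117 -0.0206  0.0301] turn [0.002 0.002 0.002]
```

View pics/side1.png

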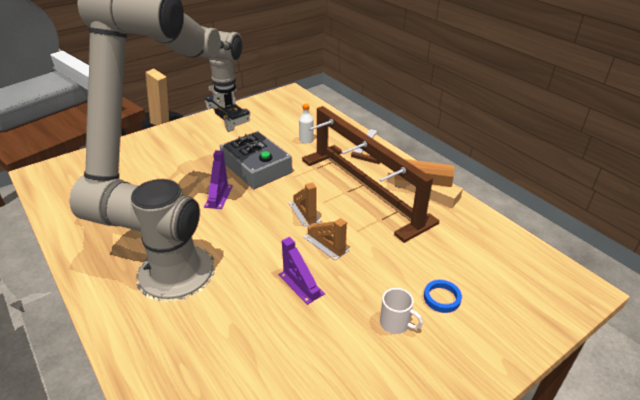

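View pics/top1.png

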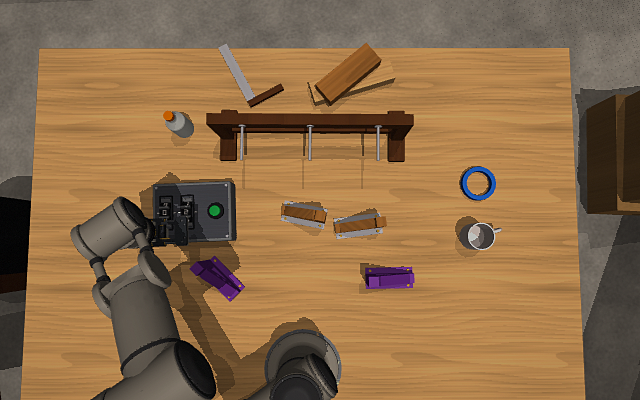

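Now everything shows. Only two oak brackets stand on the bench, at (303,214) and (361,224) in the top view, so bracket_a is absent and the boards behind the stand are scrap. Next is the first stroke on the tens wheel.

Call:
jog_arm(
  series=[
    [-1,[0.011,-0.021,0.03],[0,0,0]],
    [-1,[0.011,-0.021,0.05],[0,0,0]],
    [-1,[0.011,-0.021,0.063],[0,0,0]],
    [-1,[0.011,-0.021,0.063],[0,0,0]],
    [-1,[0.025,-0.021,0.063],[0,0,0]],
    [-1,[0.037,-0.021,0.063],[0,0,0]],
    [-1,[0.049,-0.022,0.063],[0,0,0]],
    [-1,[0.059,-0.022,0.063],[0,0,0]],
    [-1,[0.059,-0.022,0.063],[0,0,0]],
    [-1,[0.059,-0.022,0.063],[0,0,0]],
  ],
)

```text
time: 3.37
tool_pos: [0.4648, 0.3986, 0.0991]
tool_rot: [-3.141, -0.001, 0.037]
contact_force: [1.1, 0.2, 0.8]
opening: 0.0005
```

Run:
```python
from meas import *
print(status.observe()['tool_pos'])
r=grab("side","2");crop(r,"s2.png",200,120,300,190,7)
go([.416,.396,.13],.039);
```

```text
[0.46481976 0.3986434  0.09905427]
at [0.4644 0.3987 0.0988] [-3.141e+00 -1.000e-03  3.800e-02] -> shift [-0.0484  0.0009 -0.0312] turn [-0.    -0.001 -0.001]
```

View pics/s2.png

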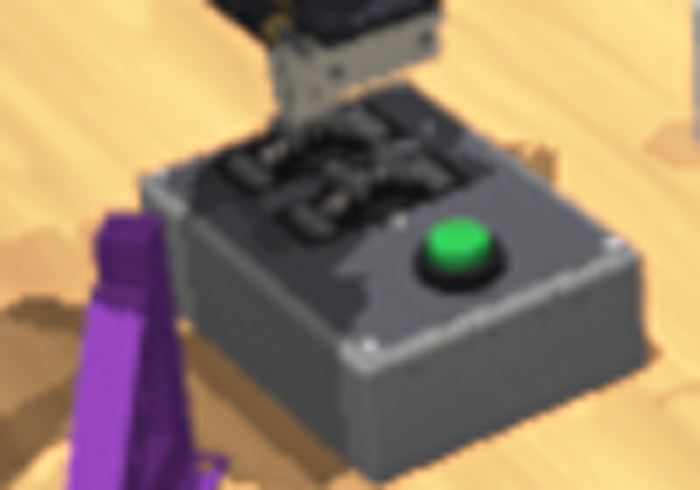

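Call:
jog_arm(
  series=[
    [-1,[0,0,-0.02],[0,0,0]],
    [-1,[-0.01,0,-0.03],[0,0,0]],
    [-1,[-0.045,0,-0.03],[0,0,0]],
    [-1,[-0.085,0,-0.03],[0,0,0]],
    [-1,[-0.11,0,-0.03],[0,0,0]],
    [-1,[-0.11,0,-0.03],[0,0,0]],
  ],
)

```text
time: 3.92
tool_pos: [0.3482, 0.3942, 0.1286]
tool_rot: [3.14, 0.003, 0.042]
contact_force: [0.1, 1.1, 0.7]
opening: 0.0005
```

Run:
```python
from meas import *
r=grab("top","2");crop(r,"t2.png",145,175,245,250,6)
go([.416,.396,.13],.039);
```

```text
at [0.351  0.3949 0.1289] [3.142 0.    0.042] -> shift [ 0.065   0.0016 -0.0011] turn [0.    0.    0.003]
```

View pics/t2.png

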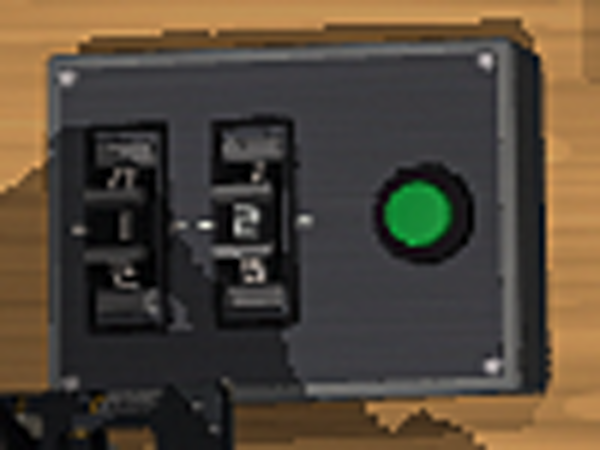

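Tens now shows 1, so one stroke gives one step. Six more strokes to go.

Call:
jog_arm(
  series=[
    [-1,[0.04,0,0.005],[0,0,0]],
    [-1,[0.065,0,0.02],[0,0,0]],
    [-1,[0.065,0,0.031],[0,0,0]],
    [-1,[0.078,0,0.031],[0,0,0]],
    [-1,[0.09,0,0.031],[0,0,0]],
    [-1,[0.102,0,0.031],[0,0,0]],
    [-1,[0.113,0,0.031],[0,0,0]],
    [-1,[0.113,0,0.031],[0,0,0]],
    [-1,[0.113,0,0.031],[0,0,0]],
    [-1,[0.113,0,0.01],[0,0,0]],
    [-1,[0.105,0,-0.005],[0,0,0]],
    [-1,[0.065,0,-0.005],[0,0,0]],
  ],
)

```text
time: 4.97
tool_pos: [0.4241, 0.3985, 0.1362]
tool_rot: [-3.137, -0.009, 0.036]
contact_force: [-0.1, 0.5, 0.3]
opening: 0.0005
```

Call:
jog_arm(
  series=[
    [-1,[0,0,0.01],[0,0,0]],
    [-1,[0,0,0.036],[0,0,0]],
    [-1,[0,0,0.036],[0,0,0]],
    [-1,[0.013,0,0.036],[0,0,0]],
    [-1,[0.025,0,0.036],[0,0,0]],
    [-1,[0.037,0,0.036],[0,0,0]],
    [-1,[0.048,0,0.036],[0,0,0]],
    [-1,[0.048,0,0.036],[0,0,0]],
    [-1,[0.048,0,0.036],[0,0,0]],
    [-1,[0.048,0,0.015],[0,0,0]],
    [-1,[0.04,0,0],[0,0,0]],
    [-1,[0,0,0],[0,0,0]],
  ],
)

```text
time: 5.97
tool_pos: [0.4239, 0.3985, 0.1363]
tool_rot: [-3.137, -0.008, 0.036]
contact_force: [0.1, 0.4, 1.0]
opening: 0.0005
```

Call:
jog_arm(
  series=[
    [-1,[0,0,0.01],[0,0,0]],
    [-1,[0,0,0.036],[0,0,0]],
    [-1,[0,0,0.036],[0,0,0]],
    [-1,[0.013,0,0.036],[0,0,0]],
    [-1,[0.025,0,0.036],[0,0,0]],
    [-1,[0.037,0,0.036],[0,0,0]],
    [-1,[0.048,0,0.036],[0,0,0]],
    [-1,[0.048,0,0.036],[0,0,0]],
    [-1,[0.048,0,0.036],[0,0,0]],
    [-1,[0.048,0,0.015],[0,0,0]],
    [-1,[0.03,0,0],[0,0,0]],
    [-1,[-0.01,0,0],[0,0,0]],
  ],
)

```text
time: 6.97
tool_pos: [0.4126, 0.3979, 0.1361]
tool_rot: [-3.138, -0.007, 0.036]
contact_force: [-0.4, 1.7, 0.8]
opening: 0.0002
```

Call:
jog_arm(
  series=[
    [-1,[-0.03,0,0],[0,0,0]],
    [-1,[-0.055,0,0],[0,0,0]],
    [-1,[-0.055,0,0],[0,0,0]],
  ],
)

```text
time: 7.22
tool_pos: [0.3486, 0.3941, 0.1333]
tool_rot: [3.14, 0.004, 0.042]
contact_force: [-1.0, 0.6, -0.7]
opening: 0.0006
```

Run:
```python
from meas import *
r=grab("top","3");crop(r,"t3.png",145,175,245,250,6)
go([.416,.396,.13],.039);
```

```text
at [0.3514 0.3947 0.1337] [3.141e+00 1.000e-03 4.200e-02] -> shift [0.0646 0.0014 0.0036] turn [0.001 0.001 0.003]
```

View pics/t3.png

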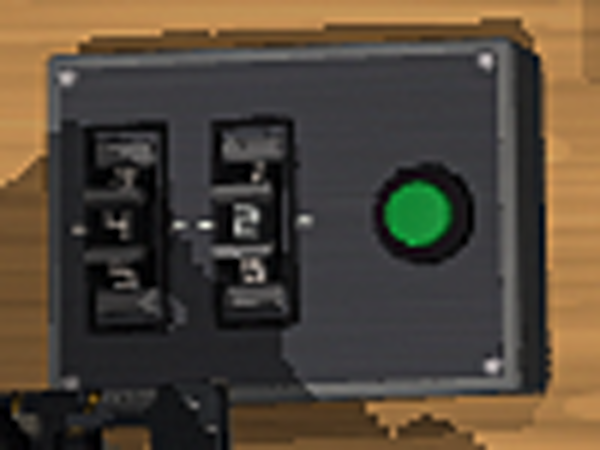

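Tens shows 4. Three more strokes, then on to the units wheel.

Call:
jog_arm(
  series=[
    [-1,[0.04,0,0.005],[0,0,0]],
    [-1,[0.065,0,0.02],[0,0,0]],
    [-1,[0.065,0,0.036],[0,0,0]],
    [-1,[0.078,0,0.036],[0,0,0]],
    [-1,[0.09,0,0.036],[0,0,0]],
    [-1,[0.102,0,0.036],[0,0,0]],
    [-1,[0.113,0,0.036],[0,0,0]],
    [-1,[0.113,0,0.036],[0,0,0]],
    [-1,[0.113,0,0.036],[0,0,0]],
    [-1,[0.113,0,0.015],[0,0,0]],
    [-1,[0.105,0,0],[0,0,0]],
    [-1,[0.065,0,0],[0,0,0]],
  ],
)

```text
time: 8.27
tool_pos: [0.4244, 0.3985, 0.1362]
tool_rot: [-3.137, -0.009, 0.036]
contact_force: [-0.7, -0.7, -0.3]
opening: 0.0004
```

Call:
jog_arm(
  series=[
    [-1,[0,0,0.01],[0,0,0]],
    [-1,[0,0,0.036],[0,0,0]],
    [-1,[0,0,0.036],[0,0,0]],
    [-1,[0.013,0,0.036],[0,0,0]],
    [-1,[0.025,0,0.036],[0,0,0]],
    [-1,[0.037,0,0.036],[0,0,0]],
    [-1,[0.048,0,0.036],[0,0,0]],
    [-1,[0.048,0,0.036],[0,0,0]],
    [-1,[0.048,0,0.036],[0,0,0]],
    [-1,[0.048,0,0.015],[0,0,0]],
    [-1,[0.04,0,0],[0,0,0]],
    [-1,[0,0,0],[0,0,0]],
  ],
)

```text
time: 9.27
tool_pos: [0.424, 0.3985, 0.1363]
tool_rot: [-3.137, -0.009, 0.036]
contact_force: [-0.0, -0.7, -0.1]
opening: 0.0006
```

Call:
jog_arm(
  series=[
    [-1,[0,0,0.01],[0,0,0]],
    [-1,[0,0,0.036],[0,0,0]],
    [-1,[0,0,0.036],[0,0,0]],
    [-1,[0.013,0,0.036],[0,0,0]],
    [-1,[0.025,0,0.036],[0,0,0]],
    [-1,[0.037,0,0.036],[0,0,0]],
    [-1,[0.048,0,0.036],[0,0,0]],
    [-1,[0.048,0,0.036],[0,0,0]],
    [-1,[0.048,0,0.036],[0,0,0]],
    [-1,[0.048,0,0.015],[0,0,0]],
    [-1,[0.03,0,0],[0,0,0]],
    [-1,[-0.01,0,0],[0,0,0]],
  ],
)

```text
time: 10.27
tool_pos: [0.4126, 0.398, 0.1361]
tool_rot: [-3.138, -0.007, 0.036]
contact_force: [-0.4, 1.3, -0.6]
opening: 0.0005
```

Call:
jog_arm(
  series=[
    [-1,[-0.03,0,0],[0,0,0]],
    [-1,[-0.055,0.03,0],[0,0,0]],
    [-1,[-0.055,0.061,0],[0,0,0]],
    [-1,[-0.055,0.061,0],[0,0,0]],
    [-1,[-0.055,0.061,0],[0,0,0]],
  ],
)

```text
time: 10.68
tool_pos: [0.3557, 0.3332, 0.1338]
tool_rot: [-3.142, -0.0, 0.038]
contact_force: [-0.1, -0.1, 0.8]
opening: 0.0004
```

Run:
```python
from meas import *
r=grab("top","4");crop(r,"t4.png",145,175,245,250,6)
go([.4186,.3343,.097],.039);
```

```text
at [0.3564 0.3341 0.1338] [-3.141e+00 -1.000e-03  3.800e-02] -> shift [0.0621 0.0022 0.0368] turn [-0.001 -0.001 -0.001]
```

View pics/t4.png

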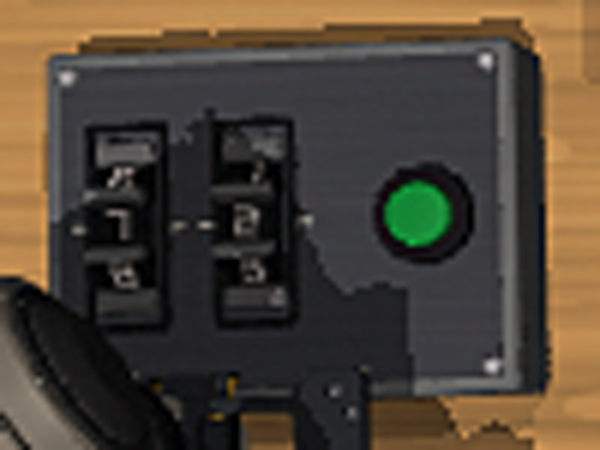

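Tens shows 7, with 6 above and 8 below. Now three strokes on units.

Call:
jog_arm(
  series=[
    [-1,[0.04,0.002,0.005],[0,0,0]],
    [-1,[0.062,0.002,0.02],[0,0,0]],
    [-1,[0.062,0.002,0.036],[0,0,0]],
    [-1,[0.076,0.002,0.036],[0,0,0]],
    [-1,[0.088,0.002,0.036],[0,0,0]],
    [-1,[0.1,0.002,0.036],[0,0,0]],
    [-1,[0.11,0.002,0.036],[0,0,0]],
    [-1,[0.11,0.002,0.036],[0,0,0]],
    [-1,[0.11,0.002,0.036],[0,0,0]],
    [-1,[0.11,0.002,0.015],[0,0,0]],
    [-1,[0.1,0.002,0],[0,0,0]],
    [-1,[0.062,0.002,0],[0,0,0]],
  ],
)

```text
time: 11.73
tool_pos: [0.423, 0.3356, 0.136]
tool_rot: [-3.138, -0.008, 0.037]
contact_force: [-0.1, 0.6, 1.0]
opening: 0.0007
```

Call:
jog_arm(
  series=[
    [-1,[0,0,0.01],[0,0,0]],
    [-1,[0,0,0.036],[0,0,0]],
    [-1,[0,0,0.036],[0,0,0]],
    [-1,[0.013,0,0.036],[0,0,0]],
    [-1,[0.025,0,0.036],[0,0,0]],
    [-1,[0.037,0,0.036],[0,0,0]],
    [-1,[0.048,0,0.036],[0,0,0]],
    [-1,[0.048,0,0.036],[0,0,0]],
    [-1,[0.048,0,0.036],[0,0,0]],
    [-1,[0.048,0,0.015],[0,0,0]],
    [-1,[0.04,0,0],[0,0,0]],
    [-1,[0,0,0],[0,0,0]],
  ],
)

```text
time: 12.73
tool_pos: [0.4233, 0.3355, 0.1362]
tool_rot: [-3.138, -0.008, 0.036]
contact_force: [-0.5, 1.4, -0.0]
opening: 0.0005
```

Call:
jog_arm(
  series=[
    [-1,[0,0,0.01],[0,0,0]],
    [-1,[0,0,0.036],[0,0,0]],
    [-1,[0,0,0.036],[0,0,0]],
    [-1,[0.013,0,0.036],[0,0,0]],
    [-1,[0.025,0,0.036],[0,0,0]],
    [-1,[0.037,0,0.036],[0,0,0]],
    [-1,[0.048,0,0.036],[0,0,0]],
    [-1,[0.048,0,0.036],[0,0,0]],
    [-1,[0.048,0,0.036],[0,0,0]],
    [-1,[0.048,0,0.015],[0,0,0]],
    [-1,[0.03,0,-0.005],[0,0,0]],
    [-1,[-0.01,0,-0.03],[0,0,0]],
  ],
)

```text
time: 13.73
tool_pos: [0.4139, 0.3337, 0.1603]
tool_rot: [3.141, 0.0, 0.037]
contact_force: [0.2, 0.7, 1.4]
opening: 0.0004
```

Call:
jog_arm(
  series=[
    [-1,[-0.02,0,-0.04],[0,0,0]],
    [-1,[-0.035,0,-0.06],[0,0,0]],
    [-1,[-0.035,0.04,-0.1],[0,0,0]],
    [1,[-0.0,0.08,-0.12],[0,0,0]],
    [1,[0.04,0.11,-0.12],[0,0,-0.1]],
    [1,[0.04,0.15,-0.12],[0,0,-0.2]],
    [1,[0.04,0.19,-0.12],[0,0,-0.3]],
    [1,[0.04,0.19,-0.12],[0,0,-0.4]],
  ],
)

```text
time: 14.4
tool_pos: [0.4601, 0.1429, 0.2804]
tool_rot: [3.141, 0.001, 0.442]
contact_force: [0.3, -0.4, -0.5]
opening: 0.029
```

Run:
```python
from meas import *
r=grab("top","5");crop(r,"t5.png",145,175,245,250,6)
brackets(r)
go([.453,-.06,.22],1.36);
```

```text
oak [284 206  45  18 468] top z 0.1579 0.1528 legtop [ 0.4495 -0.0618  0.1506] 87
  yaw of bracket y axis minus 90: -0.224 y-extent 0.1362
  plate ((463.2408142089844, -9.17864990234375), (135.17649841308594, 59.422176361083984), 77.99366760253906) z 0.0038
oak [335 216  52  17 504] top z 0.1346 0.1312 legtop [ 0.4375 -0.2259  0.1286] 90
  yaw of bracket y axis minus 90: 0.1284 y-extent 0.1442
  plate ((431.8291320800781, -168.19427490234375), (58.53512191772461, 143.91986083984375), 7.972816467285156) z 0.0043
at [0.4605 0.1406 0.2804] [3.139e+00 2.000e-03 4.480e-01] -> shift [-0.0936  0.1774  0.061 ] turn [ 0.001  0.003 -0.912]
```

View pics/t5.png

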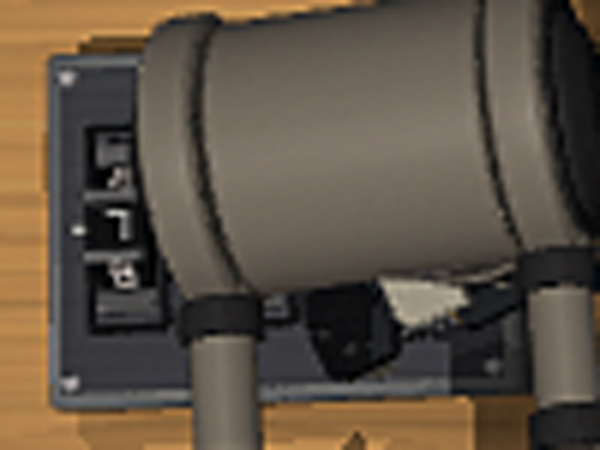

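Bracket_b has moved about 8 mm, which looks like the announced knock. Units are hidden for now, so I'll check them later. I'll move above bracket_b and measure again.

Call:
jog_arm(
  series=[
    [1,[-0.01,0.03,0],[0,0,-0.12]],
    [1,[-0.02,0.06,0.01],[0,0,-0.24]],
    [1,[-0.03,0.09,0.02],[0,0,-0.36]],
    [1,[-0.05,0.12,0.03],[0,0,-0.48]],
    [1,[-0.07,0.15,0.04],[0,0,-0.6]],
    [1,[-0.09,0.177,0.05],[0,0,-0.72]],
    [1,[-0.094,0.177,0.05],[0,0,-0.84]],
    [1,[-0.094,0.177,0.05],[0,0,-0.912]],
    [1,[-0.094,0.177,0.05],[0,0,-0.912]],
    [1,[-0.094,0.177,0.05],[0,0,-0.912]],
  ],
)

```text
time: 15.28
tool_pos: [0.4501, -0.0537, 0.2303]
tool_rot: [-3.141, -0.0, 1.347]
contact_force: [0.6, -0.1, -0.1]
opening: 0.0916
```

Run:
```python
from meas import *
r=grab("top","6");crop(r,"t6.png",145,175,425,325,2.8);crop(r,"t6b.png",145,175,245,250,6)
try: brackets(r)
except Exception as e: print(e)
r=grab("side","6");crop(r,"s6.png",240,130,440,270,4)
go([.4515,-.062,.11],1.359);
```

```text
oak [341 217  48  16 426] top z 0.1376 0.1305 legtop [ 0.436  -0.2313  0.1282] 91
  yaw of bracket y axis minus 90: 0.1465 y-extent 0.1325
  plate ((431.80340576171875, -180.1728057861328), (59.04835510253906, 134.14581298828125), 7.370864391326904) z 0.0044
at [ 0.4505 -0.0535  0.2304] [ 3.142 -0.     1.349] -> shift [-0.0081  0.0028  0.1204] turn [ 0.   -0.   -0.01]
```

View pics/t6.png

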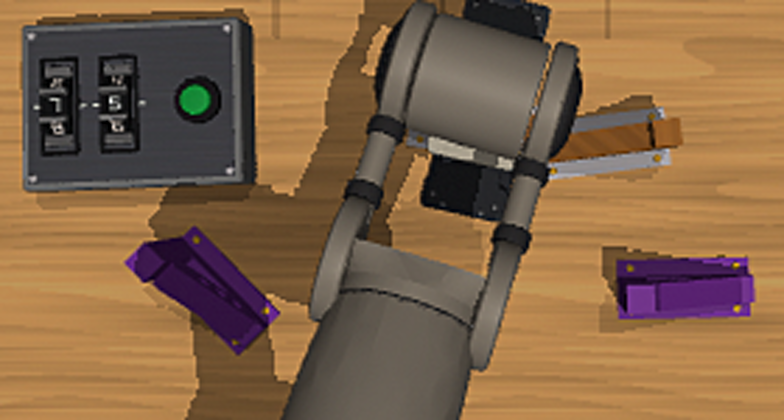

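View pics/t6b.png

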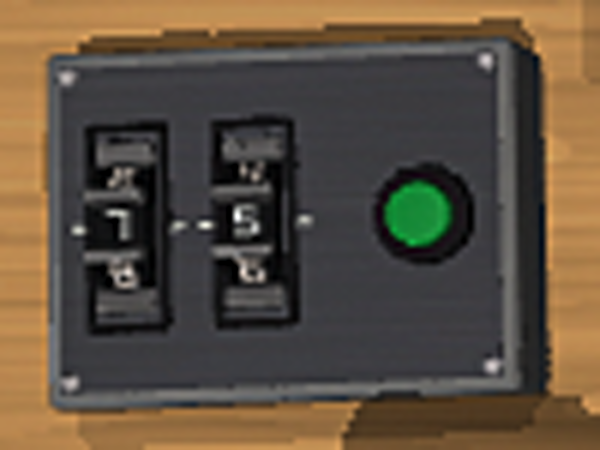

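View pics/s6.png

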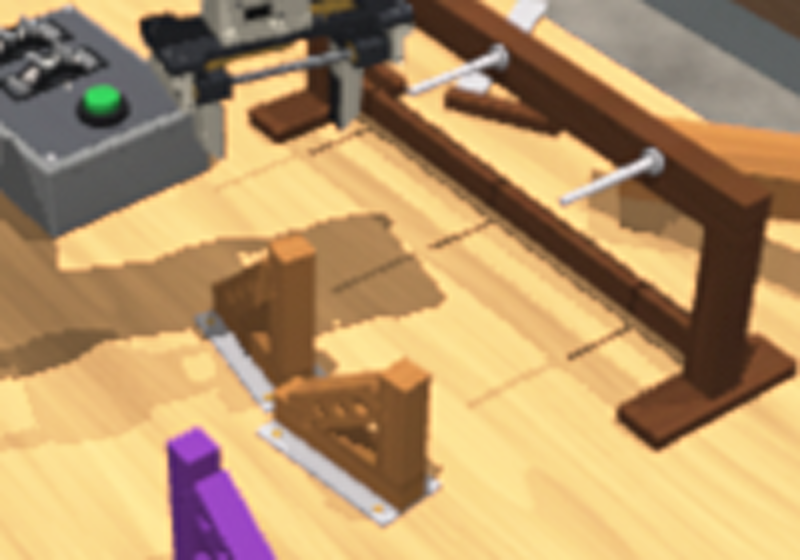

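The timer shows 75, with 6/8 and 4/6 as neighbours. In the side crop, bracket_b's leg top is at about (293,245) and bracket_c's at about (402,375). I'll get b's leg top from the side depth.

```bash
cat >> meas.py <<'E'
def legtop(r,cx,cy,h,rad=.04):
    P=pts(r);hsv=cv2.cvtColor(r["img"],cv2.COLOR_RGB2HSV)
    m=(abs(P[...,2]-h)<.004)&(np.hypot(P[...,0]-cx,P[...,1]-cy)<rad)&(hsv[...,0]<20)&(hsv[...,1]>80)
    q=P[m];print("legtop",len(q),q.mean(0).round(4),cv2.minAreaRect((q[:,:2]*1000).astype(np.float32)))
E
python3 - <<'E'
from meas import *
r=load("pics/side6.npz");legtop(r,.45,-.07,.15);legtop(r,.436,-.23,.128)
for t in "56": 
    r=load(f"pics/top{t}.npz")
    legtop(r,.436,-.23,.128)
    if t=="5":legtop(r,.45,-.06,.15)
r=load("pics/side1.npz");legtop(r,.45,-.06,.15)
E
```

```text
legtop 56 [ 0.4407 -0.0862  0.1508] ((441.2575988769531, -85.29829406738281), (32.45478439331055, 28.240802764892578), 79.80261993408203)
legtop 66 [ 0.4349 -0.2336  0.129 ] ((435.7861022949219, -232.93331909179688), (33.28236389160156, 32.74265670776367), 11.765929222106934)
legtop 87 [ 0.4379 -0.2254  0.1278] ((437.63348388671875, -225.82296752929688), (27.462690353393555, 28.48487663269043), 8.013346672058105)
legtop 86 [ 0.4496 -0.0616  0.15  ] ((449.63616943359375, -61.60523986816406), (27.41077423095703, 27.693994522094727), 78.7322998046875)
legtop 89 [ 0.4359 -0.2316  0.1278] ((435.83721923828125, -231.35487365722656), (27.825420379638672, 27.79397201538086), 8.782293319702148)
legtop 47 [ 0.4525 -0.0551  0.1508] ((454.2394714355469, -56.398162841796875), (31.862672805786133, 29.26532554626465), 74.07988739013672)
```

Run:
```python
from meas import *
r=grab("side","7");legtop(r,.44,-.085,.15);legtop(r,.436,-.23,.128)
crop(r,"s7.png",270,160,370,260,6)
P=pts(r);hsv=cv2.cvtColor(r["img"],cv2.COLOR_RGB2HSV)
m=(P[...,2]<.012)&(P[...,2]>-.004)&(hsv[...,1]<50)&(hsv[...,2]>110)&(np.hypot(P[...,0]-.45,P[...,1]+.03)<.1)
q=P[m];print(len(q),cv2.minAreaRect((q[:,:2]*1000).astype(np.float32)))
go([.4405,-.083,.115],1.37)
```

```text
legtop 61 [ 0.44   -0.0857  0.1508] ((441.16778564453125, -83.83201599121094), (32.10343551635742, 31.257524490356445), 86.21907043457031)
legtop 64 [ 0.4355 -0.2337  0.1292] ((435.6668701171875, -231.66455078125), (30.7421817779541, 32.9013671875), 13.646193504333496)
133 ((443.6531982421875, -43.922332763671875), (156.92942810058594, 68.81124114990234), 76.73796081542969)
at [ 0.4506 -0.0535  0.2304] [3.141 0.    1.349] -> shift [-0.031  -0.0034  0.1154] turn [ 0.     0.    -0.021]
```

View pics/s7.png

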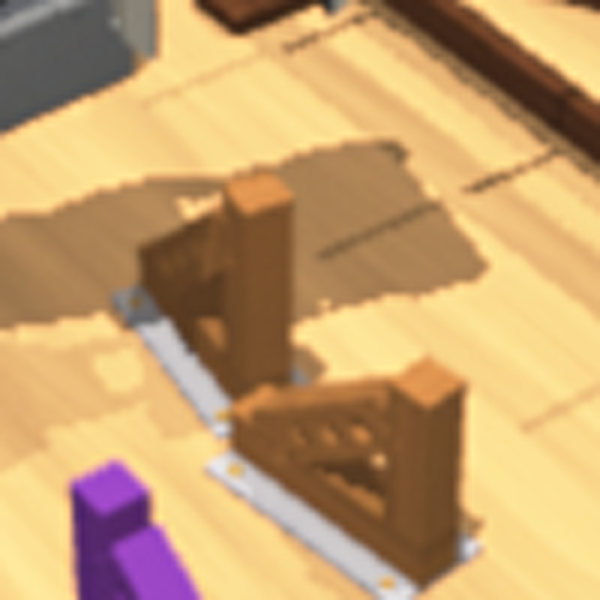

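Call:
jog_arm(
  series=[
    [1,[-0.031,-0.003,0.02],[0,0,-0.021]],
    [1,[-0.031,-0.003,0.05],[0,0,-0.021]],
    [1,[-0.031,-0.003,0.08],[0,0,-0.021]],
    [1,[-0.031,-0.003,0.105],[0,0,-0.021]],
    [1,[-0.031,-0.003,0.118],[0,0,-0.021]],
    [1,[-0.031,-0.003,0.118],[0,0,-0.021]],
    [-1,[-0.031,-0.003,0.118],[0,0,-0.021]],
    [-1,[-0.031,-0.003,0.118],[0,0,-0.021]],
    [-1,[-0.031,-0.003,0.118],[0,0,-0.021]],
    [-1,[-0.031,-0.003,0.118],[0,0,-0.021]],
    [-1,[-0.031,-0.003,0.118],[0,0,-0.021]],
    [-1,[-0.031,-0.003,0.118],[0,0,-0.021]],
  ],
  squeeze=55,
)

```text
time: 16.43
tool_pos: [0.4413, -0.084, 0.1128]
tool_rot: [3.14, 0.0, 1.372]
contact_force: [-0.8, -0.4, -0.2]
opening: 0.0564
```

Call:
jog_arm(
  series=[
    [-1,[0,0,0],[0,0,0]],
    [-1,[0,0,0],[0,0,0]],
    [-1,[0,0,0],[0,0,0]],
    [-1,[0,0,-0.005],[0,0,0]],
    [-1,[0,0,-0.015],[0,0,0]],
    [-1,[0,0,-0.03],[0,0,0]],
    [-1,[0,0,-0.05],[0,0,0]],
    [-1,[0,0,-0.07],[0,0,0]],
    [-1,[0,0,-0.09],[0,0,0]],
    [-1,[0,0,-0.11],[0,0,0]],
    [-1,[0,0,-0.12],[0,0,0]],
    [-1,[0,0,-0.12],[0,0,0]],
  ],
)

```text
time: 17.43
tool_pos: [0.4418, -0.0842, 0.2343]
tool_rot: [3.138, 0.001, 1.372]
contact_force: [1.7, -0.9, -5.0]
opening: 0.0279
```

Run:
```python
from meas import *
r=grab("side","8");crop(r,"s8.png",220,110,400,260,4)
print(status.observe())
```

```text
{'time': 17.4833, 'qpos': array([-3.59027169e-01,  1.96399930e-01,  1.70894904e+00, -2.69533010e-04,
        1.23494204e+00, -1.59932261e-01]), 'qvel': array([-0.00151956,  0.02566032,  0.03907375, -0.00294919, -0.01517243,
       -0.00016212]), 'joint_efforts': array([ 1.11494435e-02, -3.79138362e+01, -2.64449108e+01,  2.29793997e-01,
        2.70959605e-01, -2.60029185e-03]), 'tool_pos': array([ 0.44108243, -0.08401834,  0.23272551]), 'tool_rot': array([3.14034818e+00, 4.58626969e-04, 1.37178980e+00]), 'contact_force': array([ 0.40072665,  0.33155718, -4.87368409]), 'torque': array([-0.17568866, -0.07387926, -0.03100205]), 'opening': 0.027997983378840248}
```

View pics/s8.png

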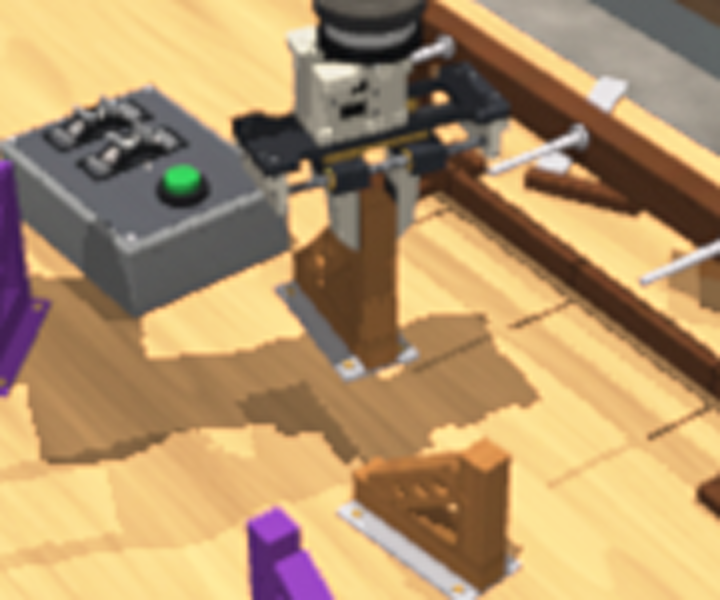

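Bracket_b is held and looks level. I'll move it in front of the left peg, then measure hole1 against the peg before sliding.

Run:
```python
from meas import *
go([.55,.1115,.235],1.571)
```

```text
at [ 0.4411 -0.084   0.2327] [3.14  0.    1.372] -> shift [ 0.2132  0.0681 -0.0023] turn [ 0.001  0.001 -0.199]
```

Call:
jog_arm(
  series=[
    [-1,[0.01,0.003,-0.002],[0,0,-0.02]],
    [-1,[0.03,0.01,-0.002],[0,0,-0.05]],
    [-1,[0.05,0.017,-0.002],[0,0,-0.08]],
    [-1,[0.075,0.025,-0.002],[0,0,-0.11]],
    [-1,[0.1,0.033,-0.002],[0,0,-0.14]],
    [-1,[0.125,0.041,-0.002],[0,0,-0.16]],
    [-1,[0.15,0.049,-0.002],[0,0,-0.18]],
    [-1,[0.175,0.057,-0.002],[0,0,-0.199]],
    [-1,[0.2,0.064,-0.002],[0,0,-0.199]],
    [-1,[0.213,0.068,-0.002],[0,0,-0.199]],
    [-1,[0.213,0.068,-0.002],[0,0,-0.199]],
    [-1,[0.213,0.068,-0.002],[0,0,-0.199]],
  ],
)

```text
time: 18.48
tool_pos: [0.5491, 0.1121, 0.2327]
tool_rot: [-3.138, 0.001, 1.573]
contact_force: [0.1, -0.4, -4.1]
opening: 0.0279
```

Run:
```python
from meas import *
r=grab("side","9");crop(r,"s9.png",260,90,380,190,6)
s=status.observe();print(s['tool_pos'],s['tool_rot'],s['contact_force'],s['torque'],s['opening'])
t=grab("top","9");crop(t,"t9.png",200,100,320,200,6)
P=pts(r)
# predicted
b=s['tool_pos']+[0,.0472,-.0309]
print("pred hole",b,proj(r,b-[.014,0,0]),"peg tip px",proj(r,[.598,.1587,.2]),proj(r,[.694,.1587,.2]))
```

```text
[0.54899454 0.11137602 0.23305868] [-3.13888733e+00  8.34429548e-04  1.57174080e+00] [ 0.26033446  0.2177285  -4.26098503] [-0.2148564  -0.11142526 -0.02383897] 0.027915340394911014
pred hole [0.54899454 0.15857602 0.20215868] [293.45696626 134.90218141] peg tip px [308.51372785 129.88432626] [330.50574098 121.78150884]
```

View pics/s9.png

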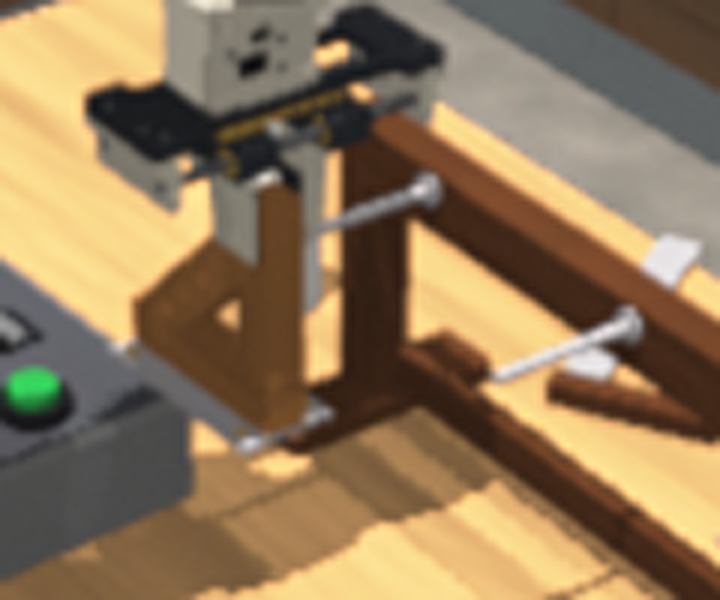

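View pics/t9.png

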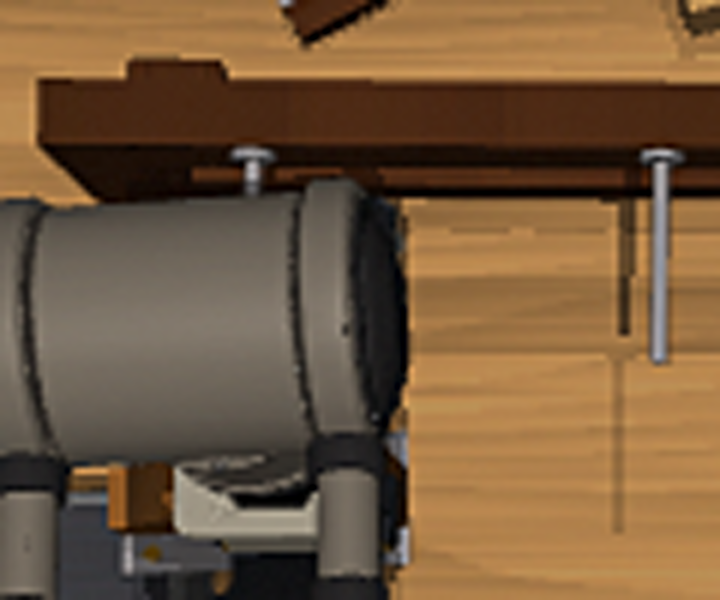

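Run:
```python
from meas import *
r=load("pics/side9.npz");crop(r,"s9b.png",278,115,320,170,12)
P=pts(r);hsv=cv2.cvtColor(r["img"],cv2.COLOR_RGB2HSV)
m=(P[...,0]>.5)&(P[...,0]<.6)&(P[...,1]>.05)&(P[...,1]<.26)&(P[...,2]>.1)&(P[...,2]<.3)
oak=m&(hsv[...,0]<20)&(hsv[...,1]>100)
q=P[oak]
# outer leg face
f=oak&(P[...,1]<.107)
for z0 in np.arange(.12,.27,.02):
    k=f&(abs(P[...,2]-z0)<.01);print(z0.round(2),k.sum(),P[k].mean(0).round(4) if k.any() else "", P[k][:,0].min().round(4) if k.any() else"",P[k][:,0].max().round(4) if k.any() else"")
st=m&(hsv[...,1]<60)&(P[...,2]<.14);q=P[st];print("plate",len(q),q.min(0).round(4),q.max(0).round(4))
for a in np.arange(.05,.25,.02):
    k=st&(abs(P[...,1]-a)<.01)
    if k.any():print(a.round(3),k.sum(),P[k].mean(0).round(4))
```

```text
0.12 12 [0.5453 0.0999 0.1257] 0.5338 0.5576
0.14 38 [0.5478 0.0994 0.1396] 0.5337 0.5637
0.16 38 [0.5475 0.0998 0.1597] 0.5324 0.5644
0.18 39 [0.5469 0.0984 0.1796] 0.5321 0.5632
0.2 38 [0.5462 0.0986 0.1992] 0.5336 0.5621
0.22 38 [0.5463 0.0991 0.2202] 0.5354 0.56
0.24 36 [0.5472 0.0989 0.2408] 0.5346 0.5626
0.26 51 [0.5511 0.1007 0.2612] 0.5351 0.5822
plate 133 [0.5123 0.0912 0.1132] [0.5864 0.2321 0.129 ]
0.09 9 [0.5509 0.0971 0.1219]
0.11 29 [0.5453 0.1077 0.1205]
0.13 18 [0.5253 0.1305 0.1218]
0.15 17 [0.5238 0.1501 0.1216]
0.17 17 [0.5241 0.1695 0.1207]
0.19 19 [0.5233 0.1901 0.1208]
0.21 14 [0.5229 0.2104 0.1202]
0.23 10 [0.5203 0.2268 0.1209]
```

View pics/s9b.png

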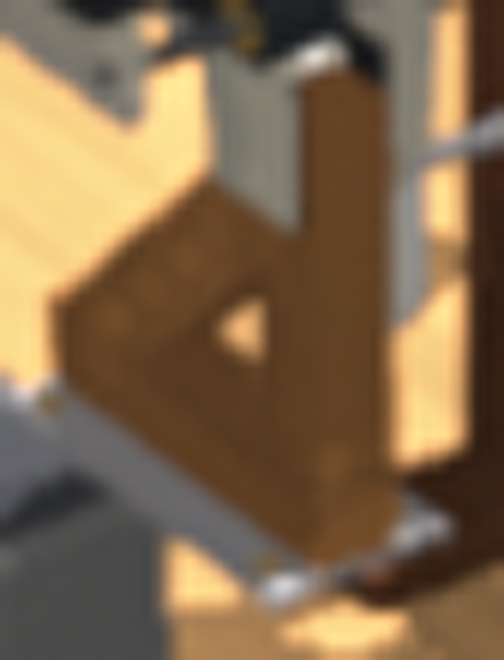

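Run:
```python
from meas import *
r=load("pics/side9.npz");P=pts(r);hsv=cv2.cvtColor(r["img"],cv2.COLOR_RGB2HSV)
for y0 in(.1587,-.0263,-.2113):
    m=(P[...,0]>.6)&(P[...,0]<.69)&(abs(P[...,1]-y0)<.012)&(abs(P[...,2]-.2)<.02)&(hsv[...,1]<60)
    q=P[m];print("peg",len(q),[q[abs(q[:,0]-a)<.015].mean(0).round(4) for a in(.615,.64,.67)])
m=(P[...,2]<.012)&(P[...,2]>-.012)&(hsv[...,1]<50)&(hsv[...,2]>110)&(np.hypot(P[...,0]-.431,P[...,1]+.18)<.1)
print("c plate z",np.median(P[m][:,2]),m.sum())
m=(P[...,2]<.02)&(P[...,2]>-.02)&(abs(P[...,0]-.5)<.05)&(abs(P[...,1]+.2)<.05);print("bench",np.median(P[m][:,2]))
```

```text
peg 40 [array([0.6203, 0.155 , 0.2043]), array([0.6415, 0.1557, 0.2051]), array([0.6697, 0.1558, 0.2046])]
peg 53 [array([ 0.6163, -0.0273,  0.2047]), array([ 0.6411, -0.0279,  0.2041]), array([ 0.669 , -0.0294,  0.2053])]
peg 65 [array([ 0.6146, -0.2133,  0.2052]), array([ 0.6379, -0.2138,  0.206 ]), array([ 0.6688, -0.2137,  0.2046])]
c plate z 0.005900747913852866 205
bench 0.0026796751345314895
```

Run:
```python
from meas import *
r=load("pics/side9.npz")
x,y=.549,.1114
for zb,yy in((.1203,y),(.115,y),(.1176,y+.001),(.115,y+.002)):
    c=np.array([[x-.032,yy-.014,zb],[x+.032,yy-.014,zb],[x-.032,yy-.014+.136,zb+.004],[x-.014,yy-.014,zb+.004],[x+.014,yy-.014,zb+.004],[x-.014,yy-.014+.136,zb+.034],[x-.014,yy+.0472,zb+.0819]])
    print(zb,yy,((proj(r,c)-[278,115]+.5)*12).round(0).tolist())
im=r["img"][115:170,278:320,::-1];cv2.imwrite("pics/s9c.png",cv2.convertScaleAbs(cv2.resize(im,None,fx=12,fy=12,interpolation=cv2.INTER_NEAREST),alpha=1.8))
```

```text
0.1203 0.1114 [[267.0, 603.0], [449.0, 529.0], [9.0, 382.0], [319.0, 570.0], [399.0, 538.0], [56.0, 278.0], [191.0, 245.0]]
0.115 0.1114 [[268.0, 618.0], [449.0, 544.0], [10.0, 397.0], [319.0, 585.0], [399.0, 553.0], [56.0, 293.0], [192.0, 261.0]]
0.1176 0.1124 [[266.0, 609.0], [447.0, 535.0], [8.0, 389.0], [317.0, 576.0], [397.0, 544.0], [54.0, 284.0], [190.0, 251.0]]
0.115 0.1134 [[264.0, 615.0], [445.0, 541.0], [7.0, 395.0], [315.0, 582.0], [395.0, 550.0], [53.0, 290.0], [188.0, 258.0]]
```

View pics/s9c.png

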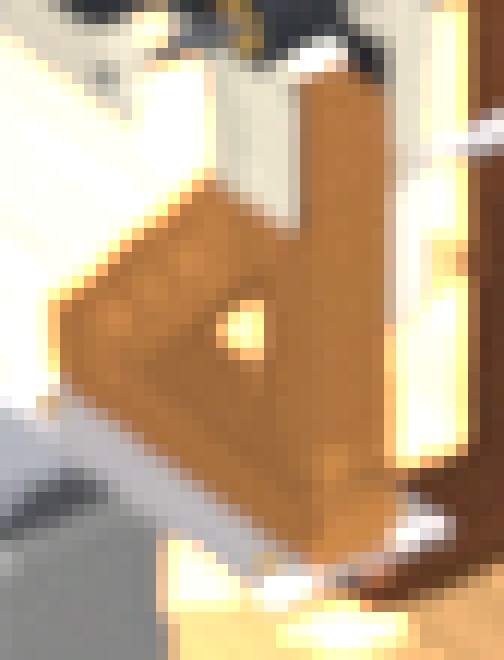

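Bracket_b sags only about 0.03 rad. Hole1 shows as a faint blob near (193,255) in the crop, so z≈0.199 and y≈0.159, in line with the left peg. I'll raise 1 mm and slide on while watching the force.

Call:
jog_arm(
  series=[
    [-1,[0,0.01,-0.001],[0,0,0]],
    [-1,[0,0.02,-0.001],[0,0,0]],
    [-1,[0,0.03,-0.001],[0,0,0]],
    [-1,[0,0.038,-0.001],[0,0,0]],
    [-1,[0,0.046,-0.001],[0,0,0]],
    [-1,[0,0.054,-0.001],[0,0,0]],
    [-1,[0,0.054,-0.001],[0,0,0]],
  ],
)

```text
time: 19.17
tool_pos: [0.6048, 0.1108, 0.2349]
tool_rot: [3.141, 0.0, 1.57]
contact_force: [-0.1, -0.7, -4.1]
opening: 0.0281
```

Run:
```python
from meas import *
r=grab("side","10");crop(r,"s10.png",280,90,340,170,7)
s=status.observe();print(s['tool_pos'],s['tool_rot'],s['contact_force'],s['torque'],s['opening'])
```

```text
[0.60400164 0.11090896 0.23482458] [-3.14103194e+00  2.30301176e-04  1.57007337e+00] [-0.57420083  0.45399238 -3.70185641] [-0.14816205 -0.0635593   0.00211918] 0.027804826653927032
```

View pics/s10.png

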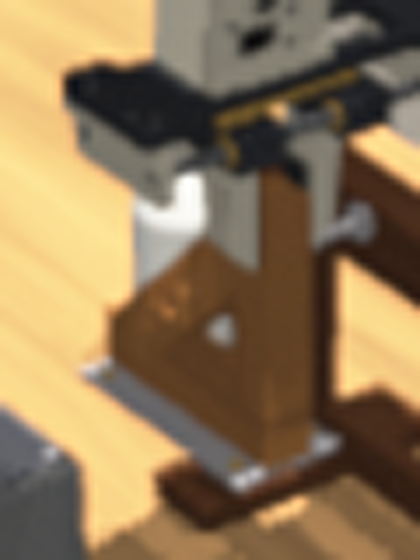

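Call:
jog_arm(
  series=[
    [-1,[0,0.008,0],[0,0,0]],
    [-1,[0,0.016,0],[0,0,0]],
    [-1,[0,0.024,0],[0,0,0]],
    [-1,[0,0.032,0],[0,0,0]],
    [-1,[0,0.04,0],[0,0,0]],
    [-1,[0,0.04,0],[0,0,0]],
    [-1,[0,0.04,0],[0,0,0]],
  ],
)

```text
time: 19.8
tool_pos: [0.6432, 0.1113, 0.2349]
tool_rot: [-3.14, 0.0, 1.571]
contact_force: [-0.5, 0.5, -5.2]
opening: 0.0278
```

Run:
```python
from meas import *
r=grab("side","11");crop(r,"s11.png",280,90,360,170,7)
s=status.observe();print(s['tool_pos'],s['tool_rot'],s['contact_force'],s['torque'],s['opening'])
```

```text
[0.64304329 0.11140438 0.2350135 ] [-3.14049016e+00  1.18976992e-04  1.57077967e+00] [-0.24460603 -0.5638939  -3.48509454] [-0.25385194 -0.08241864  0.06767707] 0.02793367502687353
```

View pics/s11.png

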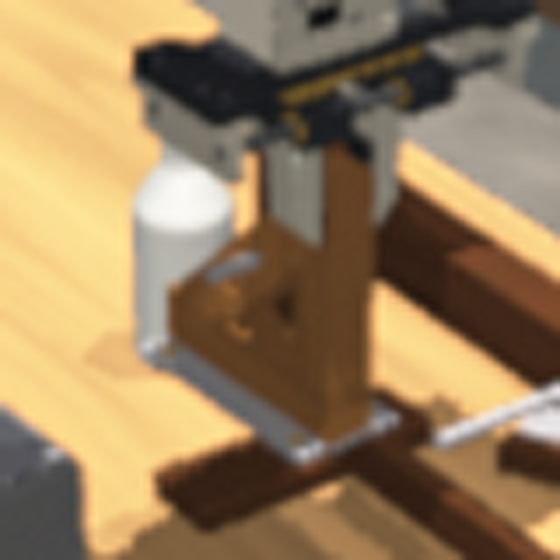

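The peg passes through the topmost hole, with its end showing at (230,265) in the crop. I'll lower the bracket onto the peg.

Call:
jog_arm(
  series=[
    [-1,[0,0,0.002],[0,0,0]],
    [-1,[0,0,0.004],[0,0,0]],
    [-1,[0,0,0.005],[0,0,0]],
    [-1,[0,0,0.005],[0,0,0]],
  ],
)

```text
time: 20.18
tool_pos: [0.6434, 0.1114, 0.232]
tool_rot: [3.14, 0.0, 1.571]
contact_force: [-2.8, -2.2, 4.4]
opening: 0.0277
```

Call:
jog_arm(
  series=[
    [-0.3,[0,0,0.004],[0,0,0]],
    [-0.2,[0,0,0.004],[0,0,0]],
    [0,[0,0,0.003],[0,0,0]],
    [0,[0,0,0.003],[0,0,0]],
    [0,[0,0,0.003],[0,0,0]],
    [0,[0,0,0.003],[0,0,0]],
  ],
)

```text
time: 20.68
tool_pos: [0.6438, 0.1115, 0.2272]
tool_rot: [3.141, -0.0, 1.571]
contact_force: [0.1, 0.8, -0.4]
opening: 0.046
```

Run:
```python
from meas import *
r=grab("side","12");crop(r,"s12.png",280,90,360,170,7)
s=status.observe();print(s['tool_pos'],s['tool_rot'],s['contact_force'],s['torque'],s['opening'])
```

```text
[0.643798   0.11150853 0.22720211] [3.14151740e+00 2.84181655e-05 1.57083918e+00] [-0.31369755  0.43067591 -0.04228877] [-0.01171144 -0.06660722  0.03066508] 0.04588233069716016
```

View pics/s12.png

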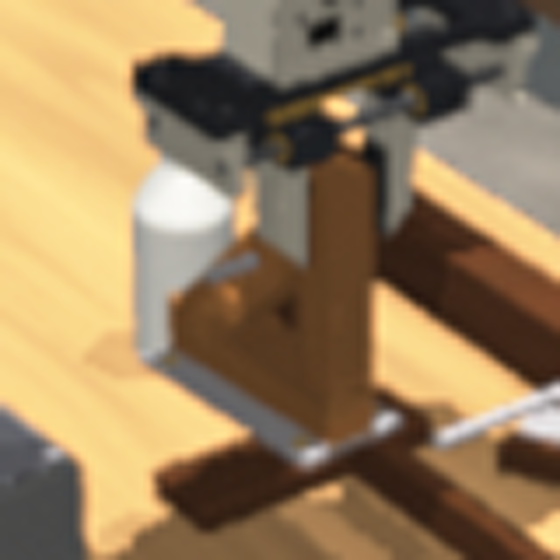

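Bracket_b hangs free. Lifting off and going to bracket_c.

Call:
jog_arm(
  series=[
    [0,[0,0,-0.03],[0,0,0]],
    [0,[0,0,-0.065],[0,0,0]],
    [0,[0,0,-0.1],[0,0,0]],
    [1,[0,-0.03,-0.11],[0,0,0]],
    [1,[-0.03,-0.06,-0.11],[0,0,0]],
    [1,[-0.07,-0.08,-0.11],[0,0,0]],
    [1,[-0.1,-0.11,-0.11],[0,0,0]],
    [1,[-0.13,-0.14,-0.11],[0,0,0]],
    [1,[-0.15,-0.17,-0.1],[0,0,0]],
    [1,[-0.15,-0.17,-0.1],[0,0,0]],
  ],
)

```text
time: 21.57
tool_pos: [0.4674, -0.0409, 0.3252]
tool_rot: [-3.134, 0.0, 1.567]
contact_force: [-0.2, -0.5, 0.1]
opening: 0.0878
```

Run:
```python
from meas import *
r=grab("side","13");crop(r,"s13.png",250,90,380,190,6);legtop(r,.436,-.23,.128)
t=grab("top","13");cv2.imwrite("pics/t13.png",t["img"][:,:,::-1]);brackets(t)
try:legtop(t,.436,-.23,.128)
except Exception as e:print(e)
go([.436,-.2315,.2],1.57+.14)
```

```text
legtop 71 [ 0.4358 -0.2339  0.1293] ((435.9100036621094, -233.16995239257812), (34.36465072631836, 29.289241790771484), 11.964644432067871)
oak [337 217  52  17 505] top z 0.1367 0.1303 legtop [ 0.4363 -0.2318  0.1286] 85
  yaw of bracket y axis minus 90: 0.1192 y-extent 0.1435
  plate ((430.3071594238281, -175.08718872070312), (58.85483932495117, 144.77133178710938), 8.021073341369629) z 0.004
legtop 81 [ 0.4365 -0.2321  0.1279] ((435.6880798339844, -231.7682647705078), (27.272180557250977, 27.87333106994629), 9.984753608703613)
at [ 0.4729 -0.0392  0.3276] [ 3.141 -0.     1.568] -> shift [-0.1924 -0.0365  0.1276] turn [ 0.001  0.    -0.142]
```

View pics/s13.png

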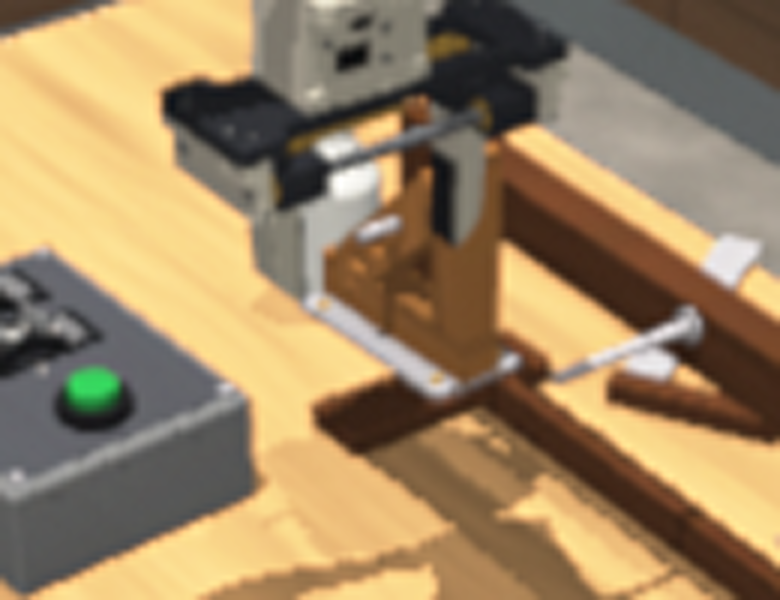

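View pics/t13.png

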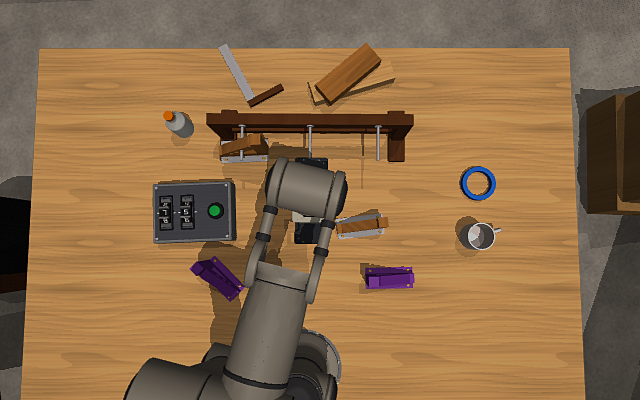

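Bracket_b hangs at (243,148) in the top view and the timer reads 75. Bracket_c is still: leg at (0.437,-0.232), yaw≈0.13. Grasping it.

Call:
jog_arm(
  series=[
    [1,[-0.03,-0.005,0.02],[0,0,-0.03]],
    [1,[-0.06,-0.01,0.04],[0,0,-0.06]],
    [1,[-0.1,-0.02,0.06],[0,0,-0.1]],
    [1,[-0.14,-0.03,0.09],[0,0,-0.132]],
    [1,[-0.175,-0.0355,0.11],[0,0,-0.132]],
    [1,[-0.193,-0.0355,0.12],[0,0,-0.132]],
    [1,[-0.193,-0.0355,0.13],[0,0,-0.132]],
    [1,[-0.193,-0.0355,0.16],[0,0,-0.132]],
    [1,[-0.193,-0.0355,0.19],[0,0,-0.132]],
    [1,[-0.193,-0.0355,0.22],[0,0,-0.132]],
    [1,[-0.193,-0.0355,0.237],[0,0,-0.132]],
    [1,[-0.193,-0.0355,0.237],[0,0,-0.132]],
  ],
)

```text
time: 22.67
tool_pos: [0.4381, -0.2302, 0.0868]
tool_rot: [-3.138, -0.004, 1.704]
contact_force: [-0.2, 0.2, -0.2]
opening: 0.0916
```

Call:
jog_arm(
  series=[
    [-1,[0,0,0],[0,0,0]],
    [-1,[0,0,0],[0,0,0]],
    [-1,[0,0,0],[0,0,0]],
    [-1,[0,0,0],[0,0,0]],
    [-1,[0,0,0],[0,0,0]],
    [-1,[0,0,0],[0,0,0]],
    [-1,[0,0,0],[0,0,0]],
    [-1,[0,0,0],[0,0,0]],
    [-1,[0,0,0],[0,0,0]],
    [-1,[0,0,0],[0,0,0]],
  ],
  squeeze=60,
)

```text
time: 23.5
tool_pos: [0.438, -0.2316, 0.0903]
tool_rot: [-3.141, -0.0, 1.703]
contact_force: [-2.2, -0.8, 2.0]
opening: 0.0296
```

Run:
```python
from meas import *
s=status.observe();print(s['tool_pos'],s['tool_rot'],s['contact_force'],s['opening'])
go([.55,-.2113-.0522,.23],1.571)
```

```text
[ 0.43795864 -0.23157135  0.09026431] [-3.14098676e+00 -8.73583576e-05  1.70283229e+00] [-2.17014522 -0.78955312  1.9880628 ] 0.02962842794515022
at [ 0.438  -0.2316  0.0903] [-3.141 -0.     1.703] -> shift [-0.0464  0.1068 -0.1398] turn [-0.001 -0.     0.132]
```

Call:
jog_arm(
  series=[
    [-1,[0,0,0],[0,0,0]],
    [-1,[0,0,-0.005],[0,0,0]],
    [-1,[0,0,-0.015],[0,0,0]],
    [-1,[0,0,-0.03],[0,0,0]],
    [-1,[0,0,-0.05],[0,0,0]],
    [-1,[0,0,-0.075],[0,0,0]],
    [-1,[0,0,-0.1],[0,0,0]],
    [-1,[-0.01,0.01,-0.12],[0,0,0.03]],
    [-1,[-0.02,0.03,-0.133],[0,0,0.06]],
    [-1,[-0.03,0.055,-0.133],[0,0,0.09]],
    [-1,[-0.04,0.08,-0.133],[0,0,0.12]],
    [-1,[-0.046,0.1,-0.133],[0,0,0.132]],
  ],
)

```text
time: 24.5
tool_pos: [0.5448, -0.2645, 0.2232]
tool_rot: [3.141, 0.0, 1.569]
contact_force: [-0.1, -0.7, -4.6]
opening: 0.0276
```

Call:
jog_arm(
  series=[
    [-1,[0,0.007,0],[0,0,0]],
    [-1,[0,0.007,0],[0,0,0]],
    [-1,[0,0.007,0],[0,0,0]],
    [-1,[0,0.007,0],[0,0,0]],
  ],
)

```text
time: 24.83
tool_pos: [0.5493, -0.2636, 0.223]
tool_rot: [-3.14, -0.001, 1.571]
contact_force: [-1.1, 0.1, -4.2]
opening: 0.0279
```

Run:
```python
from meas import *
r=grab("side","14");crop(r,"s14.png",330,130,450,230,6)
s=status.observe();print(s['tool_pos'],s['tool_rot'],s['contact_force'],s['torque'],s['opening'])
x,y,z=s['tool_pos'];f=lambda p:((proj(r,np.array(p))-[355,150]+.5)*10).round(0).tolist()
zb=z-.0903
for d in(0,-.003,-.006):
    c=[[x-.014,y+.0522,zb+d+.0686],[x-.032,y-.014,zb+d],[x+.032,y-.014,zb+d],[x-.032,y+.13,zb+d+.004],[x-.014,y+.13,zb+d+.034]];print(d,f(c))
print("hole pred",y+.0522,zb+.0686,"peg",f([[.598,-.2113,.2],[.694,-.2113,.2]]))
im=r["img"][150:220,355:425,::-1];cv2.imwrite("pics/s14b.png",cv2.convertScaleAbs(cv2.resize(im,None,fx=10,fy=10,interpolation=cv2.INTER_CUBIC),alpha=1.6))
```

```text
[ 0.54935679 -0.26373304  0.22324478] [-3.14054760e+00 -2.96745646e-04  1.57076898e+00] [-0.06948662  0.05867774 -5.51948477] [-0.24765935 -0.12229212  0.02815621] 0.027715530425510025
0 [[91.0, 385.0], [176.0, 703.0], [338.0, 621.0], [-127.0, 449.0], [-78.0, 351.0]]
-0.003 [[90.0, 393.0], [175.0, 711.0], [337.0, 628.0], [-127.0, 456.0], [-78.0, 359.0]]
-0.006 [[90.0, 401.0], [175.0, 718.0], [336.0, 636.0], [-127.0, 464.0], [-79.0, 367.0]]
hole pred -0.2115330382313689 0.20154477953689853 peg [[249.0, 315.0], [482.0, 207.0]]
```

View pics/s14.png

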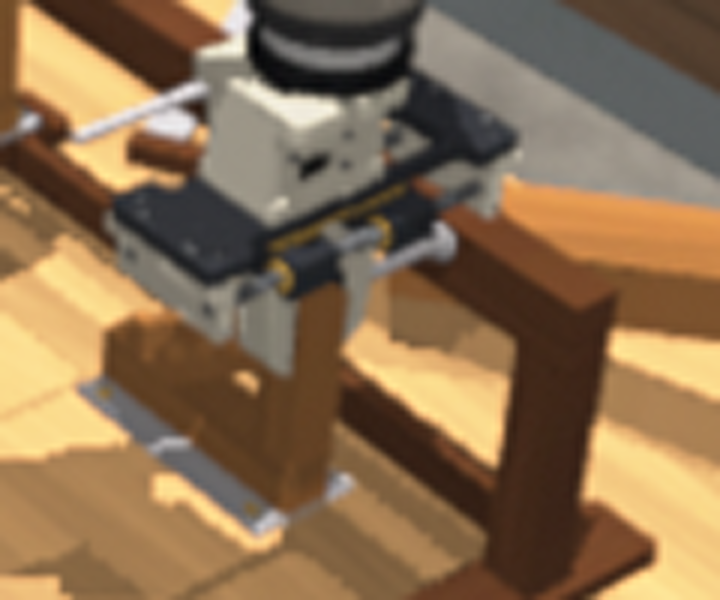

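View pics/s14b.png

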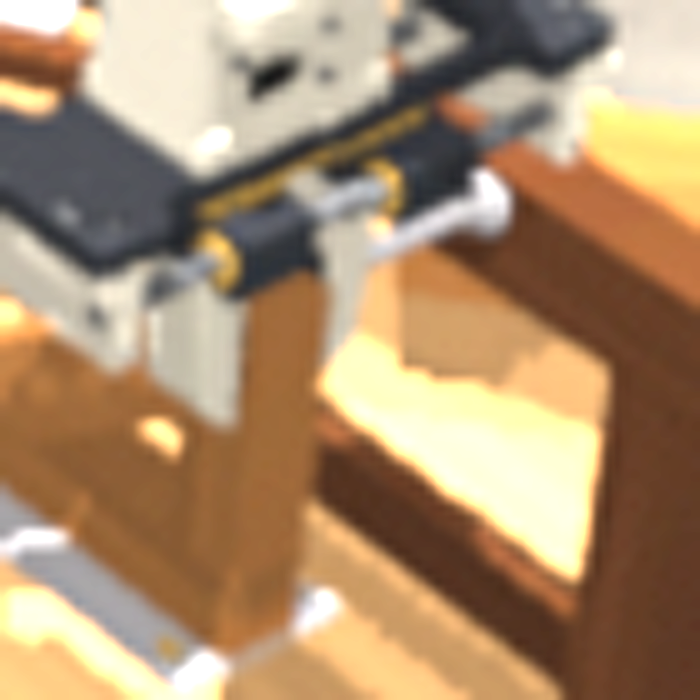

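Prediction and image agree: the far plate corner at (82,385) in the crop is within a pixel, and the peg is on its predicted line. Hole2 is at y -0.2115, z≈0.201, against a peg at -0.2113, 0.200. Sliding on.

Call:
jog_arm(
  series=[
    [-1,[0,0.01,-0.001],[0,0,0]],
    [-1,[0,0.02,-0.001],[0,0,0]],
    [-1,[0,0.03,-0.001],[0,0,0]],
    [-1,[0,0.038,-0.001],[0,0,0]],
    [-1,[0,0.046,-0.001],[0,0,0]],
    [-1,[0,0.054,-0.001],[0,0,0]],
    [-1,[0,0.054,-0.001],[0,0,0]],
  ],
)

```text
time: 25.47
tool_pos: [0.6047, -0.2639, 0.2243]
tool_rot: [3.141, 0.0, 1.571]
contact_force: [-0.6, 0.5, -3.6]
opening: 0.0277
```

Run:
```python
from meas import *
r=grab("side","15");crop(r,"s15.png",340,130,440,220,7)
s=status.observe();print(s['tool_pos'],s['tool_rot'],s['contact_force'],s['torque'],s['opening'])
```

```text
[ 0.60406227 -0.26388891  0.22426992] [-3.14128609e+00  5.27307651e-06  1.57100440e+00] [-0.49653884  0.28441166 -4.49867892] [-0.2534375  -0.09482633  0.00904409] 0.02799688012804075
```

View pics/s15.png

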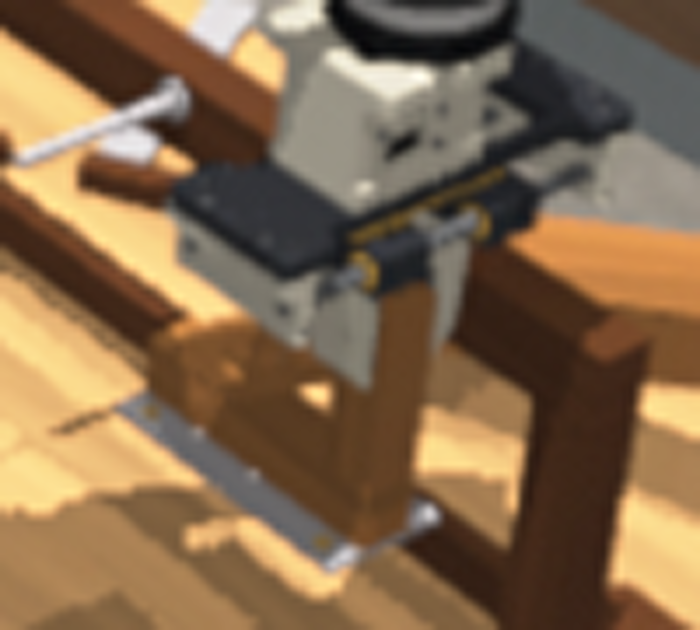

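No contact force, so the peg tip should be inside the hole. Continuing.

Call:
jog_arm(
  series=[
    [-1,[0,0.008,0],[0,0,0]],
    [-1,[0,0.016,0],[0,0,0]],
    [-1,[0,0.024,0],[0,0,0]],
    [-1,[0,0.032,0],[0,0,0]],
    [-1,[0,0.04,0],[0,0,0]],
    [-1,[0,0.04,0],[0,0,0]],
    [-1,[0,0.04,0],[0,0,0]],
  ],
)

```text
time: 26.1
tool_pos: [0.6437, -0.264, 0.2241]
tool_rot: [-3.141, -0.0, 1.571]
contact_force: [0.4, -0.1, -4.9]
opening: 0.0276
```

Run:
```python
from meas import *
r=grab("side","16");crop(r,"s16.png",340,130,440,220,7)
s=status.observe();print(s['tool_pos'],s['tool_rot'],s['contact_force'],s['torque'],s['opening'])
```

```text
[ 0.64351556 -0.26406238  0.22420465] [-3.14060396e+00 -8.20292399e-05  1.57066081e+00] [-0.12936561 -0.04005802 -4.22938207] [-0.31458136 -0.04647503  0.06250552] 0.02796419079957549
```

View pics/s16.png

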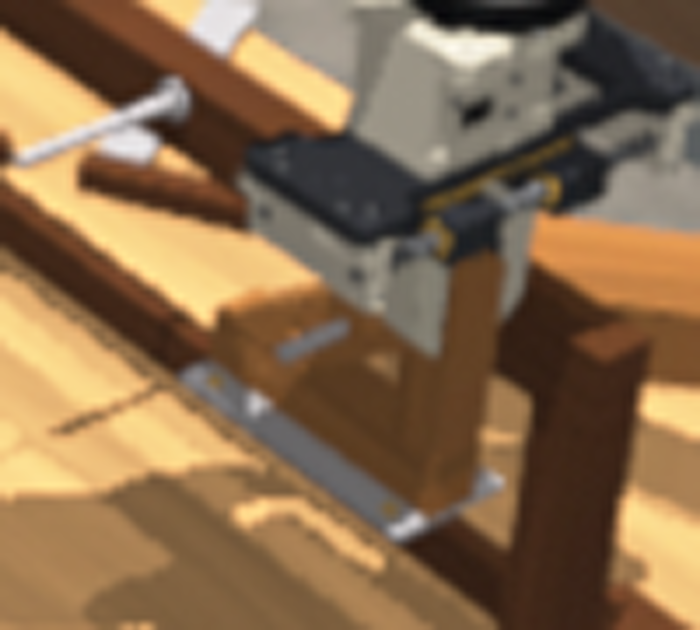

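The peg end shows at (310,340) in the crop, so it is through the hole. Lowering and releasing.

Call:
jog_arm(
  series=[
    [-1,[0,0,0.002],[0,0,0]],
    [-1,[0,0,0.004],[0,0,0]],
    [-1,[0,0,0.005],[0,0,0]],
    [-1,[0,0,0.005],[0,0,0]],
  ],
)

```text
time: 26.48
tool_pos: [0.644, -0.264, 0.2189]
tool_rot: [-3.141, -0.0, 1.571]
contact_force: [-0.4, -0.3, -4.6]
opening: 0.0276
```

Call:
jog_arm(
  series=[
    [-0.3,[0,0,-0.001],[0,0,0]],
    [-0.2,[0,0,-0.001],[0,0,0]],
    [0,[0,0,-0.001],[0,0,0]],
    [0,[0,0,-0.001],[0,0,0]],
    [0,[0,0,-0.001],[0,0,0]],
    [0,[0,0,-0.001],[0,0,0]],
    [0,[0,0,-0.03],[0,0,0]],
    [0,[0,0,-0.06],[0,0,0]],
    [0,[0,0,-0.09],[0,0,0]],
    [0,[0,-0.03,-0.1],[0,0,0]],
    [-1,[0,-0.07,-0.1],[0,0,0]],
    [-1,[0,-0.11,-0.1],[0,0,0]],
  ],
)

```text
time: 27.48
tool_pos: [0.5338, -0.2639, 0.3195]
tool_rot: [3.14, 0.001, 1.572]
contact_force: [-0.5, -0.1, 0.5]
opening: 0.0368
```

Run:
```python
from meas import *
r=grab("side","17");cv2.imwrite("pics/side17.png",r["img"][:,:,::-1]);crop(r,"s17.png",280,90,440,210,5)
t=grab("top","17");cv2.imwrite("pics/top17.png",t["img"][:,:,::-1])
go([.4718,.2524,.20],.039)
```

```text
at [ 0.5287 -0.2628  0.3188] [-3.136e+00 -2.000e-03  1.569e+00] -> shift [ 0.5148 -0.0574  0.1203] turn [-0.006  0.002  1.53 ]
```

View pics/s17.png

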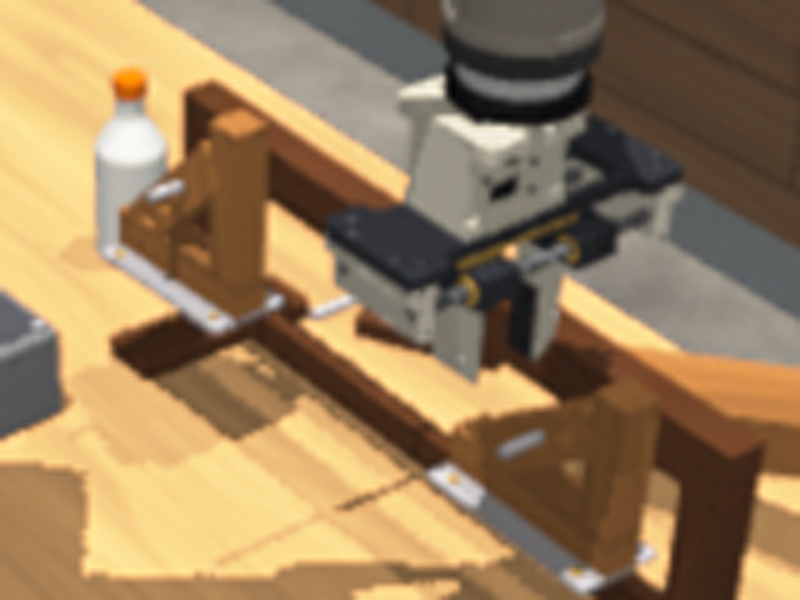

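View pics/top17.png

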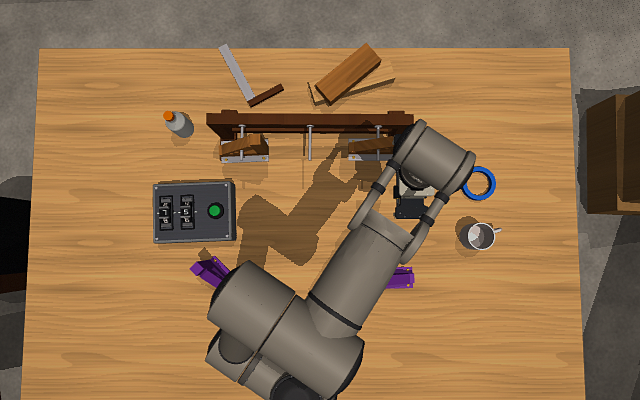

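Both brackets hang on their own pegs, ends at (165,190) and (520,445) in the side crop. I'll measure level from the plates and go over to the button.

Call:
jog_arm(
  series=[
    [-1,[0.02,-0.005,0],[0,0,0]],
    [-1,[0.06,-0.01,0],[0,0,0]],
    [-1,[0.1,-0.015,0],[0,0,0]],
    [-1,[0.14,-0.02,0],[0,0,0]],
    [-1,[0.18,-0.025,0],[0,0,0]],
    [-1,[0.22,-0.03,0],[0,0,0]],
    [-1,[0.26,-0.035,0.01],[0,0,0]],
    [-1,[0.3,-0.04,0.02],[0,0,0]],
    [-1,[0.34,-0.045,0.04],[0,0,0]],
    [-1,[0.38,-0.05,0.05],[0,0,0]],
    [-1,[0.42,-0.055,0.07],[0,0,0]],
    [-1,[0.46,-0.057,0.08],[0,0,0]],
  ],
)

```text
time: 28.58
tool_pos: [0.4772, 0.1923, 0.2399]
tool_rot: [-3.141, 0.0, 1.571]
contact_force: [1.6, 0.4, 0.3]
opening: 0.0004
```

Call:
jog_arm(
  series=[
    [-1,[0.03,0,0.01],[0,0,0]],
    [-1,[0.055,0,0.03],[0,0,0]],
    [-1,[0.055,0,0.04],[0,0,0]],
    [-1,[0.055,0,0.04],[0,0,0]],
    [-1,[0.055,0,0.04],[0,0,0]],
  ],
)

```text
time: 29.0
tool_pos: [0.4779, 0.2451, 0.2006]
tool_rot: [-3.141, 0.001, 1.571]
contact_force: [0.2, 0.4, 0.9]
opening: 0.0005
```

```bash
cat >> meas.py <<'E'
def hang(r):
    P=pts(r);hsv=cv2.cvtColor(r["img"],cv2.COLOR_RGB2HSV)
    for nm,y0,x in(("b",.165,.069),("c",-.206,.073)):
        m=(P[...,0]>.60)&(P[...,0]<.626)&(abs(P[...,1]-y0)<x)&(P[...,2]>.09)&(P[...,2]<.16)&(hsv[...,1]<70)
        m=cv2.erode(m.astype(np.uint8),np.ones((2,2)))>0
        q=P[m];v=cv2.fitLine(q[:,1:3].astype(np.float32),cv2.DIST_HUBER,0,.01,.01).ravel()
        print(nm,len(q),"plate z",np.median(q[:,2]).round(4),"y",q[:,1].min().round(4),q[:,1].max().round(4),"tilt rad",(v[1]/v[0]).round(4))
E
python3 - <<'E'
from meas import *
r=grab("side","18");cv2.imwrite("pics/side18.png",r["img"][:,:,::-1]);crop(r,"s18.png",280,90,440,210,5);hang(r)
t=grab("top","18");cv2.imwrite("pics/top18.png",t["img"][:,:,::-1]);hang(t)
s=status.observe();print(s['tool_pos'],s['contact_force'],s['opening'],s['time'])
go([.4718,.2524,.1],1.57)
E
```

```text
b 48 plate z 0.1212 y 0.0966 0.2146 tilt rad -0.0051
c 78 plate z 0.1342 y -0.278 -0.1409 tilt rad 0.0118
b 157 plate z 0.1183 y 0.0964 0.2292 tilt rad -0.0077
c 160 plate z 0.131 y -0.277 -0.1392 tilt rad 0.011
[0.47864737 0.24457161 0.20181287] [0.43379436 0.19041603 0.14772119] 6.607702267101404e-05 29.1
at [0.4786 0.2446 0.2018] [ 3.14  -0.     1.569] -> shift [ 0.0078 -0.007   0.1018] turn [ 0.002 -0.    -0.001]
```

View pics/side18.png

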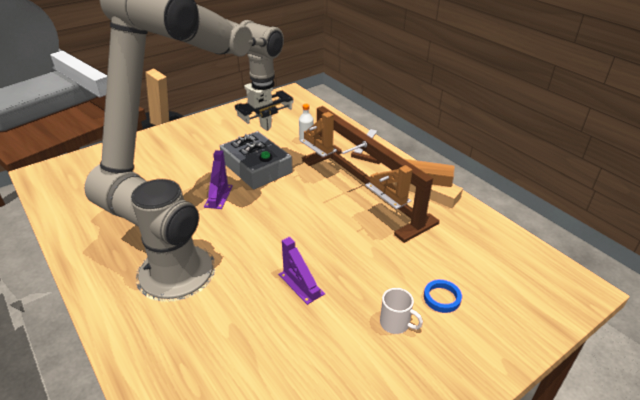

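View pics/s18.png

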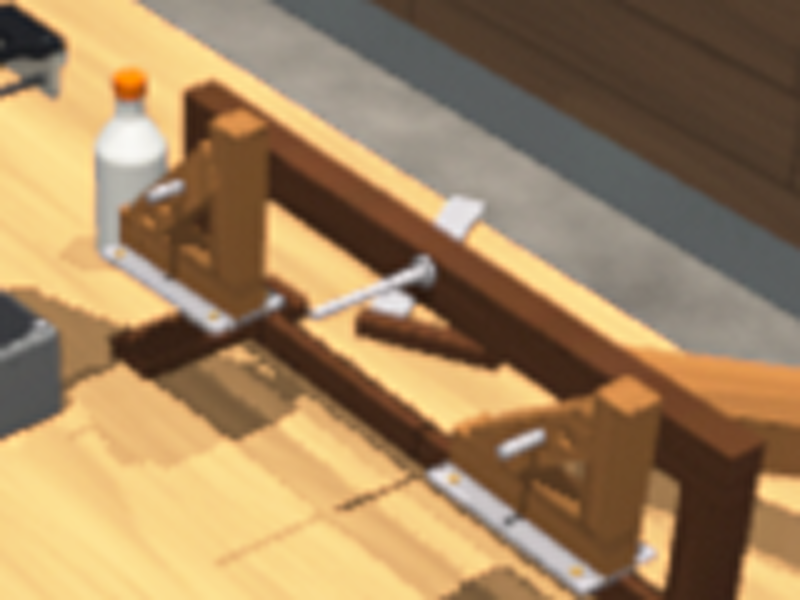

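View pics/top18.png

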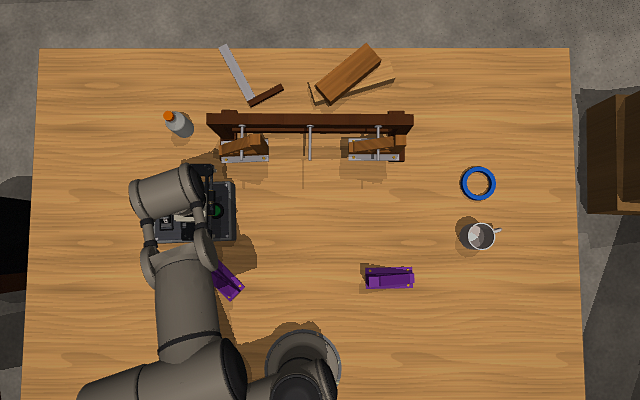

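Both are level: b's tilt is -0.005 to -0.008 rad, c's about 0.011 rad, and plate z is 0.118 and 0.131. No other oak bracket is on the bench, and the timer was last seen at 75. Pressing start.

Call:
jog_arm(
  series=[
    [-1,[0.008,-0.007,0.04],[0,0,0]],
    [-1,[0.008,-0.007,0.075],[0,0,0]],
    [-1,[0.008,-0.007,0.09],[0,0,0]],
    [-1,[0.008,-0.007,0.09],[0,0,0]],
    [-1,[0.008,-0.007,0.098],[0,0,0]],
    [-1,[0.008,-0.007,0.102],[0,0,0]],
    [-1,[0.008,-0.007,0.105],[0,0,0]],
    [-1,[0.008,-0.007,0.107],[0,0,0]],
    [-1,[0.008,-0.007,0.109],[0,0,0]],
    [-1,[0.008,-0.007,0.109],[0,0,0]],
    [-1,[0.008,-0.007,0.109],[0,0,0]],
  ],
)

```text
time: 30.02
tool_pos: [0.4722, 0.2533, 0.0941]
tool_rot: [3.137, -0.0, 1.571]
contact_force: [-0.4, -5.5, 12.0]
opening: 0.0001
```

12 N at z 0.0941 means the button is at its stop. One slightly deeper hold, then release and retreat.

Call:
jog_arm(
  series=[
    [-1,[0,0,0.001],[0,0,0]],
    [-1,[0,0,0.001],[0,0,0]],
    [-1,[0,0,-0.01],[0,0,0]],
    [-1,[0,0,-0.04],[0,0,0]],
    [-1,[0,0,-0.08],[0,0,0]],
    [-1,[0,0,-0.12],[0,0,0]],
    [-1,[-0.03,0,-0.15],[0,0,0]],
    [-1,[-0.07,0,-0.16],[0,0,0]],
    [-1,[-0.11,-0.03,-0.16],[0,0,0]],
    [-1,[-0.15,-0.06,-0.16],[0,0,0]],
    [-1,[-0.18,-0.08,-0.16],[0,0,0]],
    [-1,[-0.18,-0.08,-0.16],[0,0,0]],
  ],
)

```text
time: 31.02
tool_pos: [0.3875, 0.0708, 0.2521]
tool_rot: [-3.141, 0.001, 1.569]
contact_force: [1.0, 1.1, 1.0]
opening: 0.0005
```

Call:
jog_arm(
  series=[
    [-1,[0,0,0],[0,0,0]],
    [-1,[0,0,0],[0,0,0]],
    [-1,[0,0,0],[0,0,0]],
    [-1,[0,0,0],[0,0,0]],
    [-1,[0,0,0],[0,0,0]],
    [-1,[0,0,0],[0,0,0]],
  ],
)

```text
time: 31.52
tool_pos: [0.3911, 0.074, 0.2515]
tool_rot: [-3.141, -0.0, 1.572]
contact_force: [-0.9, 0.3, 1.0]
opening: 0.0007
```

Run:
```python
from meas import *
r=grab("side","19");crop(r,"s19.png",190,80,450,260,3);hang(r)
t=grab("top","19");crop(t,"t19.png",145,100,425,250,2.8);hang(t)
crop(t,"t19b.png",145,175,245,250,6);timer(t)
s=status.observe();print(s['tool_pos'],s['contact_force'],s['time'])
```

```text
b 43 plate z 0.1208 y 0.1066 0.226 tilt rad -0.0186
c 65 plate z 0.134 y -0.2758 -0.1444 tilt rad 0.0067
b 150 plate z 0.1186 y 0.0989 0.2296 tilt rad 0.0003
c 152 plate z 0.1308 y -0.2768 -0.1392 tilt rad 0.0127
timer top rect mm ((469.1295166015625, 324.5220642089844), (175.8426971435547, 232.25709533691406), 2.195042133331299)
green px 213.82051282051282 209.64102564102564 78 -> [0.47302279 0.25384396 0.1       ]
[0.3909386  0.07379501 0.25157631] [-0.22623793 -0.62453682 -0.26807775] 31.6167
```

View pics/s19.png

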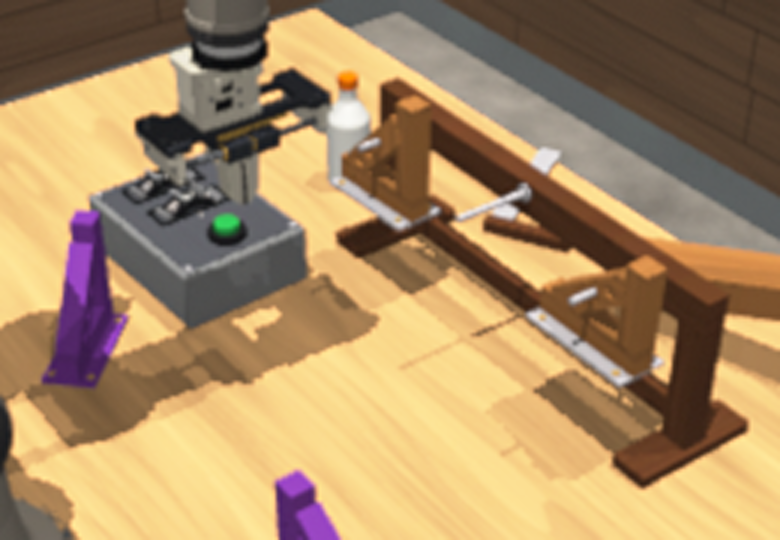

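View pics/t19b.png

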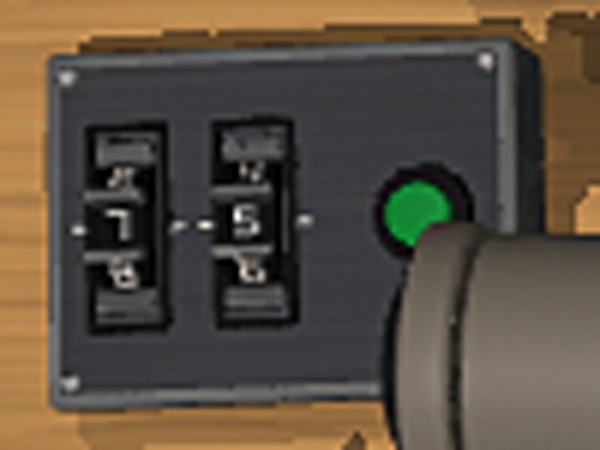

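View pics/t19.png

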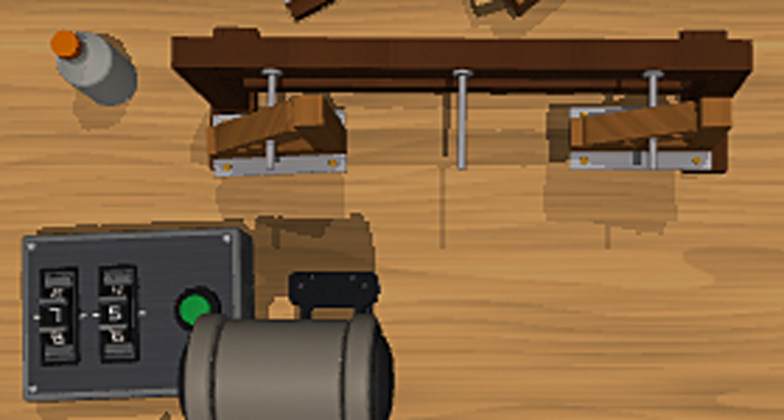

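The timer reads 75, the button is up, both brackets hang level and the arm is clear. Handing in.

```bash
python3 -c "
from cell import job
print(job.hand_in())"
```

```text
the job is handed in; nothing more can be done
None
```

The job is handed in at 31.6 s. Both oak brackets on the bench hang level, the timer shows 75, and start was pressed and let go. The hand-in reports no verdict.

- **Brackets:** Only bracket_b and bracket_c were there; I saw no bracket_a in either view. Bracket_b hangs by hole 1 on the left peg and bracket_c by hole 2 on the right peg.
- **Timer and button:** I rolled the tens wheel from 0 to 7 and the units from 2 to 5, one digit per stroke. I then pressed the button to its stop (12 N, fingertip at 94 mm).
- **Last checks:**
  - Bracket tilt was 0.02 rad or less, in both cameras.
  - The undersides hang about 0.115 m (b) and 0.127 m (c) above the bench.
  - The digits read 75, the button looked up, and the arm was clear with no contact force beyond noise.
  - The glue bottle, mug and tape looked unmoved in the pictures; I did not measure them.
- **Disagreements:** The side camera reads about 2–3 mm higher than the top camera, and I allowed for this. Bracket_b was knocked about 3 cm before I grasped it and shifted bracket_c by about 6 mm, so I measured both again before gripping them.

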